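# Start the hold-down screw of the engraver's ball vise square

### The job

Take the red-handled square key from its wooden stand, feel its bit fully home into the square socket of the brass hold-down screw on the tilted ball vise, square to the screw's own axis before it turns, and give the screw its first quarter turn clockwise. Press lightly, well under 20 N, and keep the key in line with the screw while turning. Then draw the key out, put it back upright in its own hole of the stand, fully down, and leave everything else as it was.

Things in the scene. Friction and masses are not known exactly. Their poses are not given: they have to be found in the camera images.
- key: Square key, loose, about 140 g, 115 mm long, standing upright in the stand, any yaw. Origin at the centre of the bit's end, z up along the key. Steel bit 9 x 9 mm from z = 0 to 40 mm; steel collar, 32 mm diameter, z = 40 to 45, rests on the stand; red square handle 24 x 24 mm, z = 45 to 115. Handle and bit faces are all parallel to its x and y axes.
- key_tip (a point): Centre of the bit's end face (the key's origin, same axes).
- stand: Wooden block fixed to the bench, 75 (x) x 115 (y) x 46 mm high, origin at the centre of its underside. Two square holes go right through: a 20 mm one at y = -30 mm for the key, a 15 mm one at y = +34 mm for the burnisher.
- stand_hole (a point): Centre of the mouth of the key's hole, on the stand's top face, 46 mm above the bench, axes as the stand. With the key in place its tip is 40 mm below this point.
- vise: Ball vise, fixed to the bench; origin at the centre of its underside. Black rubber foot 124 mm in diameter, grey ball 112 mm. The ball sits on a springy pad: pressed down it gives about 1 mm for each 2.5 N.
- vise_mark (a point): Point on the vise's tilted ball, at the middle of its slot, level with the top face of the brass screw head as it starts, about 106 mm above the bench. z is the screw's axis, outward; it leans 0.08 to 0.30 rad from vertical towards the point's -x. y runs level along the slot. The screw's centre is at x = 0 but anywhere from y = -8 to +8 mm: not measured, and it keeps its place under side loads below 12 N.
- clamp_screw (a joint): Turn of the brass screw, rad, 0 at the start, growing clockwise seen from above its head. Head 34 x 34 x 16 mm with a square socket 10.6 mm wide, 2 mm chamfer, 13 mm deep; it sits on a blue strap; socket sides parallel to vise_mark's x and y at the start. Turning takes 0.04 N m and sinks it 1.27 mm per rad. The key has up to 0.25 rad of play in it.
- burnisher: Small burnisher with a dark wooden knob standing in the stand's other hole, its top 76 mm above the bench; leave alone.
- tin: Steel tin cup, 72 mm wide, 75 mm high; bystander.
- oil: Amber glass jar, 48 mm wide, 75 mm high; bystander.
- graver_a: Graver with a dark wooden handle, lying; bystander.
- graver_b: Graver with a brown wooden handle, lying; bystander.
- needles: Round wooden needle stand, 68 mm wide, 95 mm high; bystander.
Things that resemble listed ones, but are neither listed nor needed, are in the scene too. What is shaped like the key but blue or green is not meant.

How it is judged:
By the outcome, as a careful person would: the job done as asked, in the order asked, and still so for the second after the job is handed in, with the robot touching nothing.
It also fails if it takes over 72 s, if anything falls off the work surface, if the arm or the gripper's body presses on something with over 40 N, if the wrist force passes 120 N, or if a joint passes its speed limit or range.

### The arm

A 6-joint arm with a two-finger parallel gripper is mounted at the origin on the work surface. World frame = base frame: x ahead of the robot, y to its left, z up, the work surface at z = 0. Lengths are in mm, angles in rad, forces in N, time in s.
With the tool pointing down it reaches from about 350 to 875 mm from the base axis. Payload 4.2 kg.
Tool frame: the origin (TCP) lies at the very end of the fingers, on their centre line; the grasp point (between the pads) lies 19 mm behind it (grip_point_offset is the distance from the TCP to the grasp point, in mm); z points along the fingers, y is the line along which they close (so a half turn about z gives the same grasp; the last joint's range is limited). The gripper opens to 85 mm and grips with 20 to 120 N. Pads are 22 mm wide; open, the fingers measure 114 mm over their backs; the gripper's body (76 mm by 85 mm) begins 54 mm behind the grasp point. The pads swing forward as they close: fully open they stand 13 mm farther back than shut.
Start: joints at [1.429, 0.385, 0.008, 0, -1.194, -0.259], TCP at [243.814, 575.46, 231.312] pointing down, gripper open.
Joint ranges: [-3.14, 3.14], [-1.21, 2.06], [-1.07, 1.41], [-3.16, 2.05], [-2.99, -0.16], [-3.1, 3.1]. Speed limits (rad/s): [2.79, 2.79, 3.14, 3.14, 3.14, 3.14].

### API

Orientations are given as a rotation vector (axis times angle).
In Python, from workcell import get_obs, capture, calibration, close_job, grip_point_offset gives the robot as it stands.
- The arm moves only by the tool send_rows, never from a script. Its argument "deltas" is a list of rows, each an object with "xyz": the shift along the world's x, y, z in cm, a list of three; "twist": the turn, a rotation vector about the world's x, y, z in rad, a list of three; "gripper": the opening, from -1 (shut) to 1 (fully open). In form: [{"xyz": [x, y, z], "twist": [ax, ay, az], "gripper": gripper}, ...]. A call has 1 to 8 rows; each row is the pose to reach, as a shift and turn from the pose commanded when the call began; what a row does not reach only later rows make up. A row lasts 1/12 s, in which the tool goes at most 41.7 mm and 7.16 degrees, less where a joint would pass 70% of its speed; a pose out of reach is approached as far as the arm can. A call with a gripper value outside its range is refused whole. The fingers move at their own pace and stop on an object; "newtons" is the grip in N (left out, the last holds). Time passes only in rows, so rows that repeat a pose let the fingers close. It gives the time, the measured TCP pose, the force, the opening and the grip force at its end, in the units of the state.
- get_obs(): the state, without advancing time (a new reading comes with each control period).
- capture(name): name is "scene" or "top" or "wrist"; returns the picture (420x560x3 uint8, red, green, blue); there is no depth.
- calibration(name): a dict with "vertical_fov" (degrees; the focal length in pixels is half the picture's height over the tangent of half this angle, whatever the lens; pixels are square), "cx", "cy" (the principal point, pixels), "distortion" ([k1, k2, p1, p2, k3] as OpenCV has them; the pictures are not rectified), "rvec" (rotation vector, rad) and "tvec" (3), from world to camera coordinates, as OpenCV has them. Camera axes: x right, y down, z forward; pixel columns grow to the right and rows downward; lengths in mm; the calibration is good to about 2 mm. A picture is of the moment at which its call begins: read the wrist's pose just before it. calibration takes no time and is no camera call; for the wrist camera it gives the pose at the moment of the call.
- close_job(): hands the job in; it is judged then, once.
The state is a dict: "time": time; "joint_positions": joint angles; "dq": joint speeds; "joint_efforts": joint torques, N m; "tcp_pos": TCP position; "orientation": TCP orientation; "contact_force": force on the tool from outside, world axes, zero at the start; "torque": the same for the moment, N m; "width": finger opening in mm; "grasp_force": force on a finger pad.
Only numpy, scipy, OpenCV 4.12 (cv2) and the standard library are available. Lean on these libraries where they do the work, as an engineer would, in place of code of your own. Each camera call takes 0.05 s, during which the arm holds its last target. There are 200 camera calls.

## Working session

There is one attempt and no reset: what is moved stays moved. The work goes in short steps, Python scripts to look and compute and a tool call to move; the robot and the scene stay as the last step left them, time stands still between calls to the robot, and variables do not carry over. Pictures are saved under pics/ and viewed, at most 10 in all, crops included, and the job is handed in when it is done.

Besides the shell and the picture viewer there is one more tool, called after ">>>" in YAML: its name, and indented under it one key for each argument. send_rows: Moves the arm, as the interface text tells. Its arguments: {"type":"object","properties":{"deltas":{"type":"array"},"newtons":{"type":"number"}},"required":["deltas"]}

```bash
ls; mkdir -p pics; cat > h.py <<'E'
import numpy as np, cv2
from workcell import *
def cam(n):
    c=calibration(n); f=210/np.tan(np.radians(c["vertical_fov"])/2)
    K=np.array([[f,0,c["cx"]],[0,f,c["cy"]],[0,0,1]]); R=cv2.Rodrigues(np.array(c["rvec"],float))[0]
    return K,np.array(c["distortion"],float),R,np.array(c["tvec"],float).ravel()
def ray(C,px):
    K,d,R,t=C; p=cv2.undistortPoints(np.array(px,float).reshape(-1,1,2),K,d).reshape(-1,2)
    v=np.c_[p,np.ones(len(p))]@R; return -R.T@t, v/np.linalg.norm(v,axis=1)[:,None]
def onz(C,px,z):
    o,v=ray(C,px); return o+v*((z-o[2])/v[:,2])[:,None]
def proj(C,P):
    K,d,R,t=C; return cv2.projectPoints(np.array(P,float).reshape(-1,3),cv2.Rodrigues(R)[0],t,K,d)[0].reshape(-1,2)
def snap(n,f,crop=None,s=1):
    C=cam(n); im=capture(n); cv2.imwrite(f"pics/{f}_raw.png",im[:,:,::-1]); 
    np.savez(f"pics/{f}.npz",im=im,K=C[0],d=C[1],R=C[2],t=C[3]); return C,im
def load(f):
    z=np.load(f"pics/{f}.npz"); return (z["K"],z["d"],z["R"],z["t"]),z["im"]
def blobs(im,lo,hi,amin=30):
    m=cv2.inRange(cv2.cvtColor(im,cv2.COLOR_RGB2HSV),np.array(lo),np.array(hi))
    n,l,s,c=cv2.connectedComponentsWithStats(m); return [(s[i],c[i],l==i) for i in range(1,n) if s[i,4]>=amin]
E
python3 - <<'E'
from h import *
ims=[snap(n,n+"0")[1] for n in("scene","top")]
a=np.hstack(ims)[:,:,::-1]
cv2.imwrite("pics/a.png",cv2.resize(np.vstack(ims)[:,:,::-1],(560*5//7,600)) ) 
for n in("scene","top"):
    o=ray(cam(n),[[280,210]]);print(n,o, onz(cam(n),[[280,210]],0))
s=get_obs();print(s["orientation"],s["width"],s["contact_force"])
E
```

```text
pics
scene (array([1104.36066684,  620.2174798 , 1003.17382886]), array([[-0.45866618, -0.51615415, -0.72333272]])) [[ 4.68246900e+02 -9.56250655e+01 -1.13686838e-13]]
top (array([ 464.27959272,   23.39938825, 1195.30712659]), array([[ 0.08890462, -0.01283724, -0.99595742]])) [[570.97925638   7.99265991   0.        ]]
[ 3.07672578e+00 -6.25168777e-01 -3.78980324e-04] 85.32026621512979 [-0.1276056   0.06955876 -0.50212383]
```

View pics/top0_raw.png

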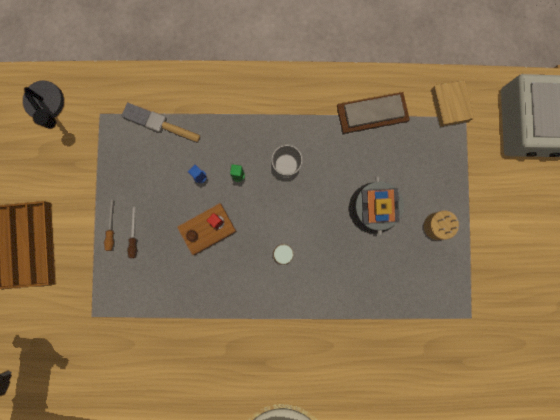

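View pics/scene0_raw.png

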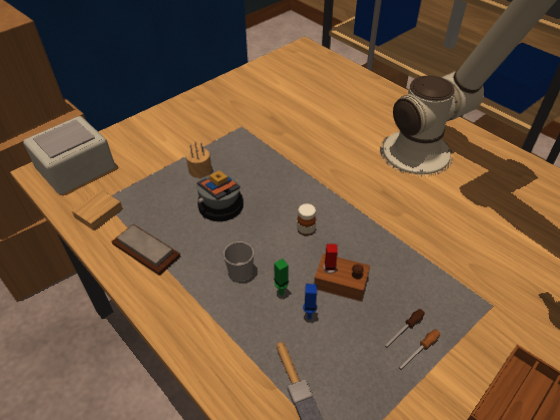

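Top view: candidates shaped like the key are red (215,221) in the wooden stand, blue (197,173) and green (237,172). The red one in the stand, next to the dark knob at (192,236), fits the description. The vise with its brass head is at (383,206).

```bash
python3 - <<'E'
from h import *
C,im=load("top0"); Cs,ims=load("scene0")
for nm,(c,i) in dict(top=(C,im),scene=(Cs,ims)).items():
    for s,ce,m in blobs(i,(0,200,110),(4,255,255),15)+blobs(i,(176,200,110),(180,255,255),15): print(nm,"red",s,ce.round(1))
print("key top z115+6", onz(C,[[214.5,221]],121)[0].round(), "stand", onz(C,[[207.5,229.5]],46)[0].round(),"knob",onz(C,[[192,236]],76)[0].round())
print("corners",onz(C,[[178.5,229.5],[222,206],[236,232],[192,254]],46).round())
print("vise foot",onz(C,[[379,207]],0).round(),"brass",onz(C,[[383,206]],110).round())
b=cv2.resize(im[195:260,170:250,::-1],None,fx=6,fy=6,interpolation=2); v=cv2.resize(im[170:245,345:420,::-1],(390,390),interpolation=2)
cv2.imwrite("pics/b.png",np.hstack([b[:390,:400],v]))
E
```

```text
scene red [327 245  10   8  79] [331.6 248.5]
key top z115+6 [535. 152. 121.] stand [520. 177.  46.] knob [504. 208.  76.]
corners [[520. 245.  46.]
 [575. 144.  46.]
 [515. 111.  46.]
 [463. 212.  46.]]
vise foot [[ 580. -234.    0.]] brass [[ 572. -219.  110.]]
```

View pics/b.png

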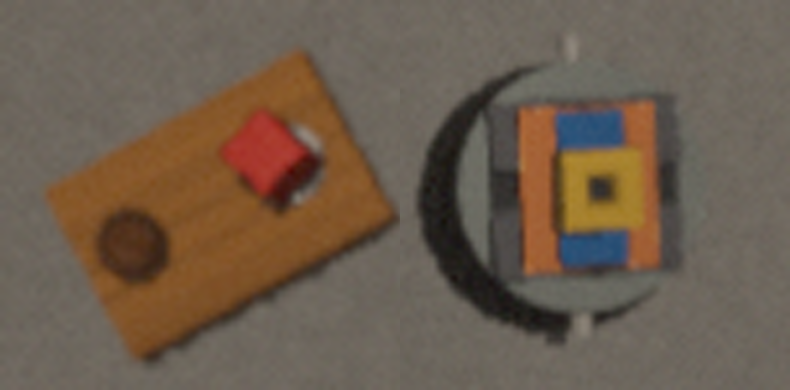

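The crop confirms it: the red handle with its steel collar stands at the stand's far end, and the burnisher knob is at the other. On the vise, the brass head with its socket sits at crop (600,190), on a blue strap that runs along world x.

```bash
cat >> h.py <<'E'
from scipy.spatial.transform import Rotation as Ro
def tool():
    s=get_obs(); return np.array(s["tcp_pos"]),Ro.from_rotvec(s["orientation"]).as_matrix(),s
E
python3 - <<'E'
from h import *
p,R,s=tool(); C=cam("wrist"); o,v=ray(C,[[C[0][0,2],C[0][1,2]]])
print("cam in tool",R.T@(o-p),"axis",R.T@v[0],"img x in tool",R.T@C[2][0],"f",C[0][0,0]); print(R.round(3))
E
```

```text
cam in tool [ 8.31896925e+01 -1.26365394e-01 -1.42166059e+02] axis [-0.32478948  0.00132817  0.9457854 ] img x in tool [ 0.00110945  0.99999886 -0.00102331] f 330.5556970396674
[[ 0.921 -0.39  -0.001]
 [-0.39  -0.921 -0.002]
 [ 0.     0.002 -1.   ]]
```

>>> send_rows:
  deltas:
    - {"xyz":[2.3,-3.4,0.3],"twist":[0,0,0],"gripper":1}
    - {"xyz":[4.6,-6.7,0.6],"twist":[0,0,0],"gripper":1}
    - {"xyz":[6.9,-10,0.9],"twist":[0,0,0],"gripper":1}
    - {"xyz":[9.2,-13.4,1.2],"twist":[0,0,0],"gripper":1}
    - {"xyz":[11.5,-16.7,1.5],"twist":[0,0,0],"gripper":1}
    - {"xyz":[13.8,-20,1.8],"twist":[0,0,0],"gripper":1}
    - {"xyz":[16.1,-23.4,2],"twist":[0,0,0],"gripper":1}
    - {"xyz":[18.4,-26.8,2],"twist":[0,0,0],"gripper":1}

```text
time: 0.77
tcp_pos: [428.5, 305.7, 251.6]
orientation: [-3.078, 0.624, -0.0]
contact_force: [1.7, -0.1, -0.2]
width: 85.6
grasp_force: 0.0
```

>>> send_rows:
  deltas:
    - {"xyz":[2.2,-3.1,0],"twist":[0,0,0],"gripper":0.3}
    - {"xyz":[4.4,-6.2,0],"twist":[0,0,0],"gripper":0.3}
    - {"xyz":[6.6,-9.3,0],"twist":[0,0,0],"gripper":0.3}
    - {"xyz":[8.7,-12.4,0],"twist":[0,0,0],"gripper":0.3}
    - {"xyz":[10.8,-15.5,0],"twist":[0,0,0],"gripper":0.3}
    - {"xyz":[10.8,-15.5,0],"twist":[0,0,0],"gripper":0.3}
    - {"xyz":[10.8,-15.5,0],"twist":[0,0,0],"gripper":0.3}

```text
time: 1.35
tcp_pos: [536.3, 150.6, 250.5]
orientation: [3.077, -0.631, -0.002]
contact_force: [-0.4, 0.1, 0.3]
width: 55.5
grasp_force: 0.0
```

```bash
python3 - <<'E'
from h import *
C,im=snap("wrist","k1"); p,R,s=tool(); print(p.round(1),s["time"],s["width"],np.round(s["joint_positions"],2))
for lo,hi in (((0,150,50),(5,255,255)),((175,150,50),(180,255,255))):
  for q,ce,m in blobs(im,lo,hi,60): print(q,ce.round(1))
E
```

```text
[535.8 151.7 250.7] 1.4 55.2458283509817 [ 0.57  0.26 -0.13 -0.   -1.19  0.6 ]
[ 261  169   34   46 1102] [278.  191.5]
```

View pics/k1_raw.png

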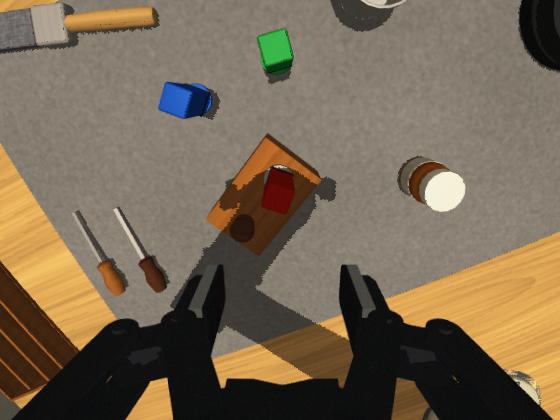

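Wrist view: the red key's top face is at about (278,198) with its darker side above it, the burnisher is at (242,228), and the stand's corners are at (267,136), (320,180), (260,255) and (207,218).

```bash
python3 - <<'E'
from h import *
C,im=load("k1")
m=[b for b in blobs(im,(0,150,50),(5,255,255),60)][0][2]
ys,xs=np.where(m); r=im[...,0]
print("rows/red mean:",[(y,int(r[y][m[y]].mean()),int(xs[ys==y].min()),int(xs[ys==y].max())) for y in range(ys.min(),ys.max()+1,2)])
st=onz(C,[[267,136],[320,180],[260,255],[207,218]],46); print("stand",st.round(), st.mean(0).round(1), np.linalg.norm(np.diff(st,axis=0),axis=1))
ks=onz(C,[[242,228]],76);print("burn",ks.round())
cr=cv2.resize(im[120:270,190:340,::-1],(600,600),interpolation=2);cv2.imwrite("pics/k1c.png",cr)
E
```

```text
rows/red mean: [(169, 75, 271, 274), (171, 76, 270, 280), (173, 75, 269, 286), (175, 77, 269, 291), (177, 77, 268, 292), (179, 77, 267, 292), (181, 77, 267, 292), (183, 79, 266, 293), (185, 83, 265, 293), (187, 86, 264, 293), (189, 90, 264, 294), (191, 92, 264, 294), (193, 93, 264, 293), (195, 92, 263, 293), (197, 92, 263, 292), (199, 93, 262, 291), (201, 93, 262, 290), (203, 93, 262, 290), (205, 92, 261, 289), (207, 92, 263, 288), (209, 91, 269, 287), (211, 90, 275, 287), (213, 86, 281, 286)]
stand [[583. 147.  46.]
 [518. 113.  46.]
 [461. 209.  46.]
 [527. 245.  46.]] [522.1 178.6  46. ] [ 73.3113772  111.6848796   74.49410678]
burn [[510. 206.  76.]]
```

View pics/k1c.png

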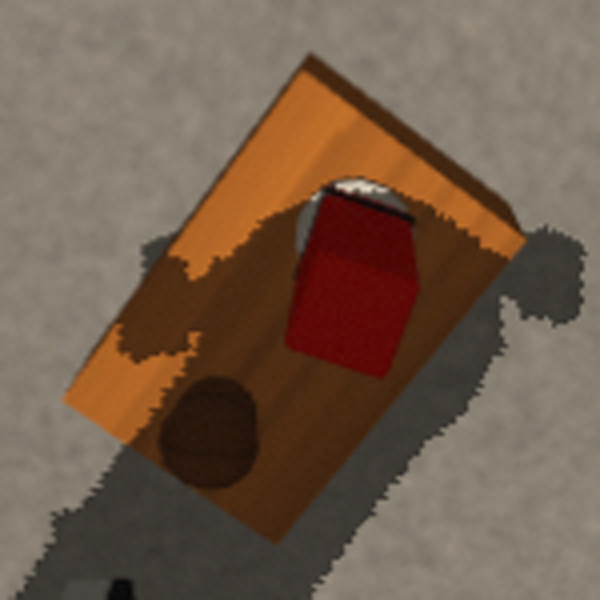

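The crop shows the key's top face, with corners at crop (313,248), (420,286), (385,378) and (286,345), on its steel collar. The stand's top face corners are at (305,70), (525,240), (275,545) and (65,400).

```bash
python3 - <<'E'
from h import *
C,im=load("k1"); f=lambda a:np.array(a)/4+[190,120]-0.4
k=onz(C,f([[313,248],[420,286],[385,378],[286,345]]),121); print(k.round(1),k.mean(0).round(1),np.linalg.norm(np.diff(k,axis=0),axis=1).round(1))
e=k[1]-k[0];e2=k[2]-k[1];print("edge angs",np.degrees(np.arctan2(e[1],e[0])),np.degrees(np.arctan2(e2[1],e2[0])), np.degrees(np.arctan2(*(k[2]-k[3])[1::-1])),np.degrees(np.arctan2(*(k[3]-k[0])[1::-1])))
s=onz(C,f([[305,70],[525,240],[275,545],[65,400]]),46); d=np.diff(s,axis=0); print(s.round(),s.mean(0).round(1),np.linalg.norm(d,axis=1),np.degrees(np.arctan2(d[:,1],d[:,0])))
E
```

```text
[[554.3 155.2 121. ]
 [537.7 137.6 121. ]
 [521.5 152.5 121. ]
 [536.9 169.3 121. ]] [537.6 153.6 121. ] [24.2 22.1 22.8]
edge angs -133.31456309441862 137.37455882478 -132.64453513514928 141.0073162404085
[[582. 148.  46.]
 [518. 112.  46.]
 [461. 212.  46.]
 [526. 247.  46.]] [521.7 179.8  46. ] [ 73.9778836  114.63783473  73.5939277 ] [-150.77877629  119.59980498   28.93819687]
```

>>> send_rows:
  deltas:
    - {"xyz":[0.4,-4,0],"twist":[0,0,0],"gripper":0.3}
    - {"xyz":[0.8,-8,0],"twist":[0,0,0],"gripper":0.3}
    - {"xyz":[1.2,-12,0],"twist":[0,0,0],"gripper":0.3}
    - {"xyz":[1.6,-16,0],"twist":[0,0,0],"gripper":0.3}
    - {"xyz":[2,-20,0],"twist":[0,0,0],"gripper":0.3}
    - {"xyz":[2.4,-24,-1],"twist":[0,0,0],"gripper":0.3}
    - {"xyz":[2.8,-28,-2],"twist":[0,0,0],"gripper":0.3}
    - {"xyz":[3.2,-31.5,-3],"twist":[0,0,0],"gripper":0.3}

```text
time: 2.07
tcp_pos: [567.8, -163.1, 221.2]
orientation: [-3.079, 0.622, -0.001]
contact_force: [0.8, 1.0, 0.0]
width: 55.3
grasp_force: 0.0
```

>>> send_rows:
  deltas:
    - {"xyz":[0.4,-3.3,-1],"twist":[0,0,0],"gripper":0.3}
    - {"xyz":[0.7,-6.2,-2],"twist":[0,0,0],"gripper":0.3}
    - {"xyz":[0.7,-6.2,-2],"twist":[0,0,0],"gripper":0.3}
    - {"xyz":[0.7,-6.2,-2],"twist":[0,0,0],"gripper":0.3}

```text
time: 2.4
tcp_pos: [574.4, -224.4, 200.0]
orientation: [-3.078, 0.626, 0.004]
contact_force: [0.2, 0.7, 0.5]
width: 55.6
grasp_force: 0.0
```

```bash
python3 - <<'E'
from h import *
C,im=snap("wrist","v1"); p,R,s=tool(); print(p.round(1),s["time"],np.round(s["joint_positions"],2))
E
```

```text
[ 574.9 -223.6  200.9] 2.45 [-0.11  0.39 -0.06 -0.   -1.12  1.28]
```

>>> send_rows:
  deltas:
    - {"xyz":[0,0,0],"twist":[0,0,-0.125],"gripper":0.3}
    - {"xyz":[0,0,0],"twist":[0,0,-0.25],"gripper":0.3}
    - {"xyz":[0,0,0],"twist":[0,0,-0.375],"gripper":0.3}
    - {"xyz":[0,0,0],"twist":[0,0,-0.5],"gripper":0.3}
    - {"xyz":[0,0,0],"twist":[0,0,-0.625],"gripper":0.3}
    - {"xyz":[0,0,0],"twist":[0,0,-0.75],"gripper":0.3}
    - {"xyz":[0,0,0],"twist":[0,0,-0.875],"gripper":0.3}
    - {"xyz":[0,0,0],"twist":[0,0,-1],"gripper":0.3}

```text
time: 3.12
tcp_pos: [575.4, -222.2, 202.4]
orientation: [-2.398, 2.027, -0.002]
contact_force: [-0.1, -0.1, -0.1]
width: 55.8
grasp_force: 0.0
```

>>> send_rows:
  deltas:
    - {"xyz":[0,0,0],"twist":[0,0,-0.125],"gripper":0.3}
    - {"xyz":[0,0,0],"twist":[0,0,-0.25],"gripper":0.3}
    - {"xyz":[0,0,0],"twist":[0,0,-0.375],"gripper":0.3}
    - {"xyz":[0,0,0],"twist":[0,0,-0.5],"gripper":0.3}
    - {"xyz":[0,0,0],"twist":[0,0,-0.57],"gripper":0.3}
    - {"xyz":[0,0,0],"twist":[0,0,-0.57],"gripper":0.3}
    - {"xyz":[0,0,0],"twist":[0,0,-0.57],"gripper":0.3}

```text
time: 3.7
tcp_pos: [575.3, -222.8, 202.2]
orientation: [-1.741, 2.614, -0.001]
contact_force: [-1.4, -0.3, 0.7]
width: 55.6
grasp_force: 0.0
```

```bash
python3 - <<'E'
from h import *
C,im=snap("wrist","v2"); p,R,s=tool(); print(p.round(1),s["time"],np.round(s["joint_positions"],2))
C1,im1=load("v1")
cs=[]
for c,i in((C1,im1),(C,im)):
    q=proj(c,[572,-222,106])[0].astype(int); print(q); x0,y0=np.clip(q-65,0,[430,290]); print("crop origin",x0,y0)
    cs.append(cv2.resize(i[y0:y0+130,x0:x0+130,::-1],(400,400),interpolation=2))
cv2.imwrite("pics/v12.png",np.hstack(cs))
E
```

```text
[ 575.2 -223.1  202. ] 3.75 [-0.11  0.39 -0.06 -0.   -1.12 -0.29]
[279 215]
crop origin 214 150
[285 211]
crop origin 220 146
```

View pics/v12.png

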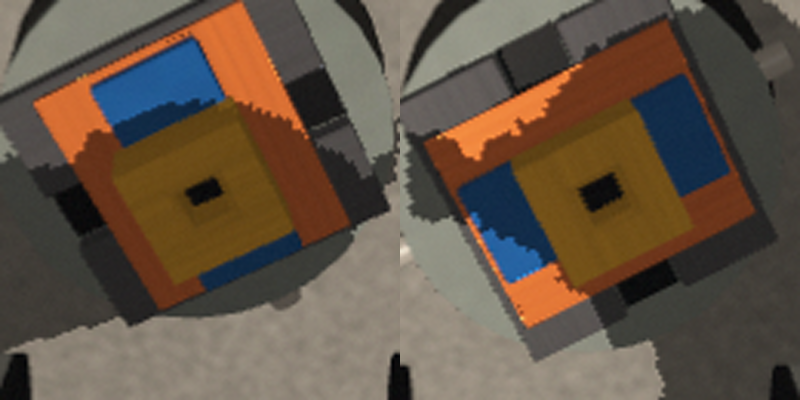

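v1 (left) and v2 (right) both show the brass head on the blue strap, with the orange plate around it fully outlined. The socket is at crop (203,190) in v1 and (602,190) in v2. I will triangulate the plate's and head's corners.

```bash
cat >> h.py <<'E'
def poly(m,n):
    "convex outline reduced to n sides, each refitted as a line"
    c=max(cv2.findContours(m.astype(np.uint8),0,cv2.CHAIN_APPROX_NONE)[0],key=cv2.contourArea); h=cv2.convexHull(c)
    P=c.reshape(-1,2).astype(float); e=1.
    q=h
    while len(q)>n: q=cv2.approxPolyDP(h,e,True); e+=.3
    q=q.reshape(-1,2).astype(float); L=[]
    for a,b in zip(q,np.roll(q,-1,0)):
        u=(b-a)/np.linalg.norm(b-a); w=P-a; s=w@u/np.linalg.norm(b-a); d=abs(w[:,0]*u[1]-w[:,1]*u[0])
        k=P[(s>.1)&(s<.9)&(d<3)].astype(np.float32); x=cv2.fitLine(k,cv2.DIST_HUBER,0,.01,.01).ravel(); L.append(np.cross([x[2],x[3],1],[x[2]+x[0],x[3]+x[1],1]))
    r=[np.cross(L[i-1],L[i]) for i in range(len(L))]; return q,np.array([p[:2]/p[2] for p in r])
def tri(obs):
    "obs: list of (C,px)"
    A=np.zeros((3,3));b=np.zeros(3);rs=[ray(C,[p]) for C,p in obs]
    for o,v in rs: M=np.eye(3)-np.outer(v[0],v[0]);A+=M;b+=M@o
    X=np.linalg.solve(A,b); return X,max(np.linalg.norm((np.eye(3)-np.outer(v[0],v[0]))@(X-o)) for o,v in rs)
E
python3 - <<'E'
from h import *
for f,o in(("v1",(214,150)),("v2",(220,146))):
    C,im=load(f); hsv=cv2.cvtColor(im,cv2.COLOR_RGB2HSV)
    for p in ((203,170),(203,240),(175,135),(90,140),(320,200),(150,75)) if f=="v1" else ((600,250),(700,120),(740,200),(520,145),(500,160),(480,200)):
        px=(np.array(p)-[0 if f=="v1" else 400,0])/3.077+o; print(f,p,hsv[int(px[1]),int(px[0])])
    H,S,V=[hsv[...,i].astype(int) for i in range(3)]; box=np.zeros(H.shape,bool); box[o[1]-15:o[1]+145,o[0]-15:o[0]+145]=1
    sat=(S>150)&box; br=sat&(H>=16)&(H<=28)
    for nm,m,n in(("plate",sat,4),("brass",br,6)):
        m=cv2.morphologyEx(m.astype(np.uint8),cv2.MORPH_OPEN,np.ones((3,3)))
        try: q,r=poly(m,n); print(nm,m.sum(),((q-o)*3.077).round().tolist(),"fit",((r-o)*3.077).round().tolist())
        except Exception as e: print(nm,m.sum(),e)
E
```

```text
v1 (203, 170) [ 18 202 106]
v1 (203, 240) [ 19 203 102]
v1 (175, 135) [ 19 205  92]
v1 (90, 140) [ 10 193 102]
v1 (320, 200) [  9 190 102]
v1 (150, 75) [106 194 147]
plate 5583 [[240.0, 3.0], [345.0, 225.0], [157.0, 305.0], [37.0, 98.0]] fit [[241.0, -0.0], [348.0, 224.0], [159.0, 307.0], [32.0, 100.0]]
brass 2082 [[231.0, 98.0], [283.0, 200.0], [289.0, 228.0], [172.0, 280.0], [114.0, 182.0], [114.0, 154.0]] fit [[229.0, 98.0], [280.0, 194.0], [291.0, 228.0], [174.0, 281.0], [114.0, 180.0], [114.0, 153.0]]
v2 (600, 250) [ 19 202 110]
v2 (700, 120) [104 197  70]
v2 (740, 200) [ 10 189 108]
v2 (520, 145) [  9 189 109]
v2 (500, 160) [ 10 195 107]
v2 (480, 200) [106 198  71]
plate 5572 [[265.0, 22.0], [351.0, 212.0], [126.0, 323.0], [28.0, 138.0]] fit [[260.0, 21.0], [348.0, 215.0], [133.0, 323.0], [29.0, 139.0]]
brass 1968 [[228.0, 102.0], [289.0, 228.0], [172.0, 283.0], [114.0, 172.0], [111.0, 157.0], [218.0, 102.0]] fit [[230.0, 102.0], [290.0, 226.0], [174.0, 284.0], [122.0, 188.0], [110.0, 159.0], [220.0, 102.0]]
```

```bash
python3 - <<'E'
from h import *
C1,i1=load("v1");C2,i2=load("v2"); a=lambda p:np.array(p)/3.077+[214,150]; b=lambda p:np.array(p)/3.077+[220,146]
P=[]
for nm,p,q in(("T",(241,0),(29,139)),("R",(348,224),(260,21)),("B",(159,307),(348,215)),("L",(32,100),(133,323))):
    X,e=tri([(C1,a(p)),(C2,b(q))]);P.append(X);print("plate",nm,X.round(1),round(e,2))
P=np.array(P);print("sides",np.linalg.norm(np.roll(P,-1,0)-P,axis=1).round(1),"centre",P.mean(0).round(1))
u,s,v=np.linalg.svd(P-P.mean(0));n=v[2]*np.sign(v[2][2]);print("normal",n.round(3),"tilt",np.arccos(n[2]),"res",s[2])
e=P[0]-P[3];f=P[1]-P[2];print("TL,BR dirs",np.degrees(np.arctan2(e[1],e[0])),np.degrees(np.arctan2(f[1],f[0])))
e=P[1]-P[0];f=P[2]-P[3];print("TR,LB dirs",np.degrees(np.arctan2(e[1],e[0])),np.degrees(np.arctan2(f[1],f[0])))
B=[]
for nm,p,q in(("L",(114,180),(174,284)),("B",(174,281),(290,226)),("R",(291,228),(232,102)),("sock dark",(203,192),(202,192))):
    X,e=tri([(C1,a(p)),(C2,b(q))]);B.append(X);print("head",nm,X.round(1),round(e,2), "h over plate",((X-P.mean(0))@n).round(1))
print("centre LR",(B[0]+B[2])/2, "sides",np.linalg.norm(B[1]-B[0]),np.linalg.norm(B[2]-B[1]))
cs=[]
for im,o in((i1,(240,175)),(i2,(245,170))):
    z=cv2.resize(im[o[1]:o[1]+75,o[0]:o[0]+75,::-1],(400,400),interpolation=cv2.INTER_CUBIC); cs.append(cv2.convertScaleAbs(z,alpha=1.8))
cv2.imwrite("pics/v12c.png",np.hstack(cs))
E
```

```text
plate T [ 610.8 -248.8   82.9] 0.38
plate R [ 542.  -253.3   80.3] 0.42
plate B [ 539.2 -194.6   80.7] 0.04
plate L [ 607.5 -187.5   80.3] 0.52
sides [68.9 58.8 68.6 61.5] centre [ 574.9 -221.    81.1]
normal [-0.017  0.018  1.   ] tilt 0.02492618008372875 res 1.454122165102954
TL,BR dirs -86.94721810980906 -87.25549019372961
TR,LB dirs -176.30402388078815 -174.07972808226654
head L [ 586.5 -204.9  108.2] 0.0 h over plate 27.2
head B [ 554.1 -206.4  103.2] 0.08 h over plate 22.7
head R [ 555.5 -240.3  100.7] 1.0 h over plate 19.7
head sock dark [ 571.9 -222.    98.2] 0.23 h over plate 17.2
centre LR [ 571.01131021 -222.61002336  104.44982665] sides 32.81565988902009 33.99987894141211
```

View pics/v12c.png

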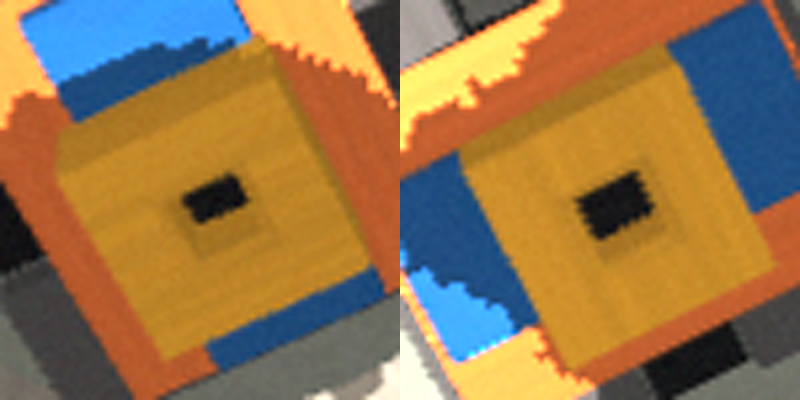

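The enlarged crop shows clear top-face corners. In v1 they are L(57,178), T(275,82), R(370,268) and B(165,360); in v2 L(66,180), T(283,72), R(375,262) and B(178,368). I will add a low oblique view along the slot, which shows the lean directly.

>>> send_rows:
  deltas:
    - {"xyz":[0,0,0],"twist":[0,0,0.12],"gripper":0.3}
    - {"xyz":[0,0,0],"twist":[0,0,0.24],"gripper":0.3}
    - {"xyz":[0,0,0],"twist":[0,0,0.36],"gripper":0.3}
    - {"xyz":[0,0,0],"twist":[0,0,0.4],"gripper":0.3}
    - {"xyz":[0,0,0],"twist":[0,0,0.4],"gripper":0.3}

```text
time: 4.17
tcp_pos: [575.0, -224.0, 201.6]
orientation: [-2.224, 2.218, -0.0]
contact_force: [0.1, -0.9, -0.2]
width: 55.6
grasp_force: 0.0
```

>>> send_rows:
  deltas:
    - {"xyz":[0,-1.1,0],"twist":[0.12,0,0],"gripper":0.3}
    - {"xyz":[-0.1,-2.2,-0.2],"twist":[0.24,0,0],"gripper":0.3}
    - {"xyz":[-0.2,-3.4,-0.5],"twist":[0.36,0,0],"gripper":0.3}
    - {"xyz":[-0.3,-4.5,-0.9],"twist":[0.48,0,0],"gripper":0.3}
    - {"xyz":[-0.4,-5.6,-1.4],"twist":[0.6,0,0],"gripper":0.3}
    - {"xyz":[-0.4,-5.6,-1.4],"twist":[0.6,0,0],"gripper":0.3}
    - {"xyz":[-0.4,-5.6,-1.4],"twist":[0.6,0,0],"gripper":0.3}
    - {"xyz":[-0.4,-5.6,-1.4],"twist":[0.6,0,0],"gripper":0.3}

```text
time: 4.83
tcp_pos: [570.8, -280.5, 187.1]
orientation: [-1.88, 1.88, 0.581]
contact_force: [0.5, 0.5, -0.4]
width: 55.7
grasp_force: 0.0
```

```bash
python3 - <<'E'
from h import *
C,im=snap("wrist","v3"); p,R,s=tool(); print(p.round(1),R.round(2).tolist(),s["time"],np.round(s["joint_positions"],2))
q=proj(C,[571,-222,102])[0].astype(int); print(q); x0,y0=q-50; print("origin",x0,y0)
z=cv2.resize(im[y0:y0+100,x0:x0+100,::-1],(600,600),interpolation=cv2.INTER_CUBIC); cv2.imwrite("pics/v3c.png",cv2.convertScaleAbs(z,alpha=1.5))
E
```

```text
[ 571.1 -279.7  188. ] [[0.0, -1.0, -0.0], [-0.83, -0.0, 0.56], [-0.56, -0.0, -0.83]] 4.8833 [-0.47  0.62  0.35 -0.53 -1.6   0.54]
[280 209]
origin 230 159
```

View pics/v3c.png

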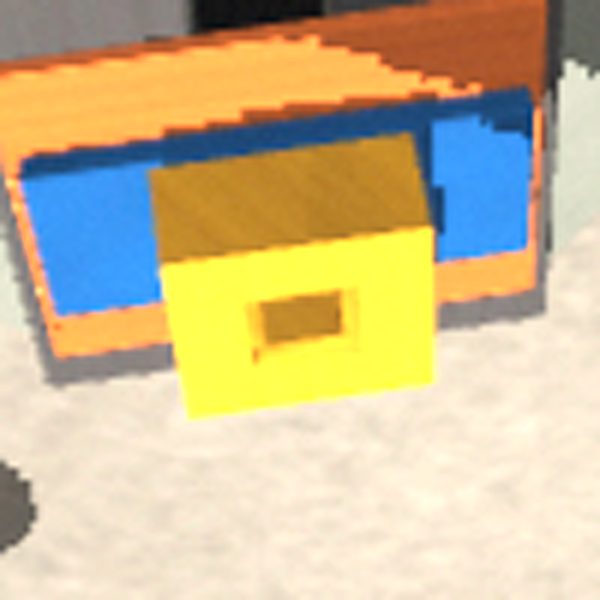

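v3 is a view along the slot, and it appears upside down. The head's top face has corners at (160,265), (432,228), (435,382) and (187,417); it drops towards world -x, so the axis leans to -x. The socket is at (302,320).

```bash
python3 - <<'E'
from h import *
from scipy.optimize import least_squares
g=lambda p,s,o:(np.array(p)+.5)/s-.5+np.array(o)
V={"v1":g([(275,82),(370,268),(165,360),(57,178)],16/3,(240,175)),"v2":g([(66,180),(283,72),(375,262),(178,368)],16/3,(245,170)),"v3":g([(160,265),(432,228),(435,382),(187,417)],6,(230,159))}
Cs={k:load(k)[0] for k in V}
P=np.array([tri([(Cs[k],V[k][i]) for k in V])[0] for i in range(4)]); er=[tri([(Cs[k],V[k][i]) for k in V])[1] for i in range(4)]
print(P.round(1),np.round(er,2),"sides",np.linalg.norm(np.roll(P,-1,0)-P,axis=1).round(1))
n=np.cross(P[2]-P[0],P[3]-P[1]);n/=np.linalg.norm(n);print("n tri",n*np.sign(n[2]))
M=17*np.array([[1,-1,0],[-1,-1,0],[-1,1,0],[1,1,0]])
f=lambda x:np.concatenate([(proj(Cs[k],Ro.from_rotvec(x[:3]).apply(M)+x[3:])-V[k]).ravel() for k in V])
r=least_squares(f,np.r_[0,-.15,0,P.mean(0)],loss="soft_l1"); x=r.x; R=Ro.from_rotvec(x[:3]).as_matrix()
print("c",x[3:].round(1),"axis",R[:,2].round(3),"xax",R[:,0].round(3),"yax",R[:,1].round(3),"px rms",np.sqrt((f(x)**2).mean()))
J=np.linalg.inv(r.jac.T@r.jac);print("sd",np.sqrt(np.diag(J))*.7)
for k in V: print(k, (proj(Cs[k],x[3:][None])[0]).round(1))
sm=g([(247,305),(352,285),(355,345),(258,362)],6,(230,159));o,v=ray(Cs["v3"],sm);nn=R[:,2];Q=o+v*(((x[3:]-o)@nn)/(v@nn))[:,None];print("chamfer mouth c",Q.mean(0).round(1))
E
```

```text
[[ 588.6 -237.6  107.8]
 [ 555.3 -239.   102.8]
 [ 553.4 -206.4  103.1]
 [ 586.6 -204.   107.1]] [0.85 0.7  0.26 0.83] sides [33.8 32.7 33.5 33.7]
n tri [-1.34655985e-01  4.24475352e-05  9.90892408e-01]
c [ 571.  -221.8  105.1] axis [-0.14  0.02  0.99] xax [0.989 0.058 0.139] yax [-0.055  0.998 -0.027] px rms 0.6242965872486591
sd [0.0186423  0.01953747 0.00930767 0.18277147 0.28777104 0.42254546]
v1 [280.  216.8]
v2 [286.8 210.9]
v3 [280.5 213.1]
chamfer mouth c [ 571.3 -222.3  105.1]
```

>>> send_rows:
  deltas:
    - {"xyz":[-0.4,4,0.5],"twist":[-0.12,0,0],"gripper":0.3}
    - {"xyz":[-0.8,8,1],"twist":[-0.24,0,0],"gripper":0.3}
    - {"xyz":[-1.2,12,1.5],"twist":[-0.36,0,0],"gripper":0.3}
    - {"xyz":[-1.6,16,1.5],"twist":[-0.48,0,0],"gripper":0.3}
    - {"xyz":[-2,20,1.5],"twist":[-0.6,0,0],"gripper":0.3}
    - {"xyz":[-2.4,24,1.5],"twist":[-0.6,0,0],"gripper":0.3}
    - {"xyz":[-2.8,28,1.5],"twist":[-0.6,0,0],"gripper":0.3}
    - {"xyz":[-3.4,32,1.5],"twist":[-0.6,0,0],"gripper":0.3}

```text
time: 5.55
tcp_pos: [535.5, 44.0, 204.5]
orientation: [-2.225, 2.213, -0.004]
contact_force: [-0.1, 0.2, 0.1]
width: 55.4
grasp_force: 0.0
```

>>> send_rows:
  deltas:
    - {"xyz":[0,3,0],"twist":[0,0,0.12],"gripper":0.3}
    - {"xyz":[0,6,0],"twist":[0,0,0.24],"gripper":0.3}
    - {"xyz":[0,9,0],"twist":[0,0,0.36],"gripper":0.3}
    - {"xyz":[0,11.3,0],"twist":[0,0,0.48],"gripper":0.3}
    - {"xyz":[0,11.3,0],"twist":[0,0,0.6],"gripper":0.3}
    - {"xyz":[0,11.3,0],"twist":[0,0,0.72],"gripper":0.3}
    - {"xyz":[0,11.3,0],"twist":[0,0,0.83],"gripper":0.3}
    - {"xyz":[0,11.3,0],"twist":[0,0,0.83],"gripper":0.3}

```text
time: 6.22
tcp_pos: [535.9, 154.4, 204.1]
orientation: [-2.929, 1.128, -0.004]
contact_force: [-0.4, -0.1, 0.3]
width: 55.3
grasp_force: 0.0
```

```bash
python3 - <<'E'
from h import *
C,im=snap("wrist","k2"); p,R,s=tool(); print(p.round(1),np.degrees(np.arctan2(R[1,0],R[0,0])).round(1),R[:,2].round(3),s["time"],s["width"],np.round(s["joint_positions"],2))
hsv=cv2.cvtColor(im,cv2.COLOR_RGB2HSV); m=(((hsv[...,0]<6)|(hsv[...,0]>175))&(hsv[...,1]>150)&(hsv[...,2]>40)).astype(np.uint8)
q,r=poly(m,6); print(q.tolist(),r.round(1).tolist())
c=max(cv2.findContours(m,0,2)[0],key=cv2.contourArea);mm=np.zeros_like(m);cv2.drawContours(mm,[c],-1,1,-1)
ys=np.where(mm)[0];print([(int(y),int(im[y,:,0][mm[y]>0].mean())) for y in range(ys.min(),ys.max(),4)])
E
```

```text
[536.1 154.  204. ] -42.4 [ 0.003  0.001 -1.   ] 6.2667 55.7125512400762 [ 0.57  0.29 -0.2   0.   -1.07  0.26]
[[293.0, 181.0], [297.0, 198.0], [296.0, 229.0], [266.0, 229.0], [265.0, 200.0], [269.0, 181.0]] [[294.4, 181.0], [297.0, 203.7], [297.0, 230.2], [265.0, 228.6], [265.0, 201.5], [268.7, 181.0]]
[(181, 75), (185, 81), (189, 82), (193, 82), (197, 82), (201, 95), (205, 98), (209, 98), (213, 98), (217, 97), (221, 96), (225, 96), (229, 93)]
```

```bash
python3 - <<'E'
from h import *
C,im=load("k2"); k=onz(C,[[265,200],[297,200],[297,229.5],[265,229.5]],121);print(k.round(1),k.mean(0).round(1)); d=k[1]-k[0];print(np.degrees(np.arctan2(d[1],d[0])))
E
```

```text
[[553.7 154.2 121. ]
 [538.4 137.3 121. ]
 [521.3 152.2 121. ]
 [537.1 169.7 121. ]] [537.6 153.4 121. ]
-132.01398780278512
```

>>> send_rows:
  deltas:
    - {"xyz":[0.15,0,-2.5],"twist":[0,0,0],"gripper":0.3}
    - {"xyz":[0.15,0,-5],"twist":[0,0,0],"gripper":0.3}
    - {"xyz":[0.15,0,-7.5],"twist":[0,0,0],"gripper":0.3}
    - {"xyz":[0.15,0,-10],"twist":[0,0,0],"gripper":0.3}
    - {"xyz":[0.15,0,-12],"twist":[0,0,0],"gripper":0.3}
    - {"xyz":[0.15,0,-13.2],"twist":[0,0,0],"gripper":0.3}
    - {"xyz":[0.15,0,-13.2],"twist":[0,0,0],"gripper":0.3}

```text
time: 6.85
tcp_pos: [536.3, 152.2, 68.3]
orientation: [2.924, -1.139, -0.005]
contact_force: [0.1, -0.3, 0.7]
width: 55.4
grasp_force: 0.0
```

>>> send_rows:
  deltas:
    - {"xyz":[0,0,0],"twist":[0,0,0],"gripper":-0.3}
    - {"xyz":[0,0,0],"twist":[0,0,0],"gripper":-0.6}
    - {"xyz":[0,0,0],"twist":[0,0,0],"gripper":-1}
    - {"xyz":[0,0,0],"twist":[0,0,0],"gripper":-1}
    - {"xyz":[0,0,0],"twist":[0,0,0],"gripper":-1}
    - {"xyz":[0,0,0],"twist":[0,0,0],"gripper":-1}
  newtons: 70

```text
time: 7.35
tcp_pos: [539.2, 153.1, 72.1]
orientation: [-2.926, 1.136, -0.003]
contact_force: [-0.3, 0.5, 5.8]
width: 23.2
grasp_force: 69.1
```

```bash
python3 - <<'E'
from h import *
p,R,s=tool(); print(p.round(2),R.round(3).tolist(),np.round(s["contact_force"],2),s["width"],s["grasp_force"])
print("tip in tool",R.T@(np.array([537.3,153.6,6])-p))
E
```

```text
[539.24 153.1   72.14] [[0.738, -0.675, 0.003], [-0.675, -0.738, 0.002], [0.001, -0.003, -1.0]] [-0.28  0.54  5.83] 23.23742746997841 69.07472848892212
tip in tool [-1.84264334  1.14228426 66.13934443]
```

>>> send_rows:
  deltas:
    - {"xyz":[0,0,0.5],"twist":[0,0,0],"gripper":-1}
    - {"xyz":[0,0,2.5],"twist":[0,0,0],"gripper":-1}
    - {"xyz":[0,0,5.5],"twist":[0,0,0],"gripper":-1}
    - {"xyz":[0,0,9],"twist":[0,0,0],"gripper":-1}
    - {"xyz":[0,0,12],"twist":[0,0,0],"gripper":-1}
    - {"xyz":[0,0,13.5],"twist":[0,0,0],"gripper":-1}
    - {"xyz":[0,0,13.5],"twist":[0,0,0],"gripper":-1}
    - {"xyz":[0,0,13.5],"twist":[0,0,0],"gripper":-1}

```text
time: 8.02
tcp_pos: [537.9, 152.4, 205.5]
orientation: [-2.927, 1.138, 0.0]
contact_force: [-1.0, -0.1, -1.7]
width: 23.5
grasp_force: 68.7
```

```bash
python3 - <<'E'
from h import *
p,R,s=tool(); print(p.round(2),R.round(3).tolist(),np.round(s["contact_force"],2),np.round(s["torque"],3),s["width"],s["grasp_force"])
C,im=snap("wrist","g1"); 
for z in(66.,): 
    for dx in(0,): print("expected tip px",proj(C,p+R@[0,0,66]))
n=C; W=cv2.resize(im[60:260,180:380,::-1],(600,600),interpolation=2); cv2.imwrite("pics/g1c.png",W)
E
```

```text
[537.88 152.42 205.47] [[0.737, -0.675, 0.0], [-0.675, -0.737, 0.001], [-0.001, -0.001, -1.0]] [-0.98 -0.1  -1.72] [-0.039  0.091 -0.033] 23.513820427089193 68.72154235839844
expected tip px [[281.24112298 226.05213788]]
```

View pics/g1c.png

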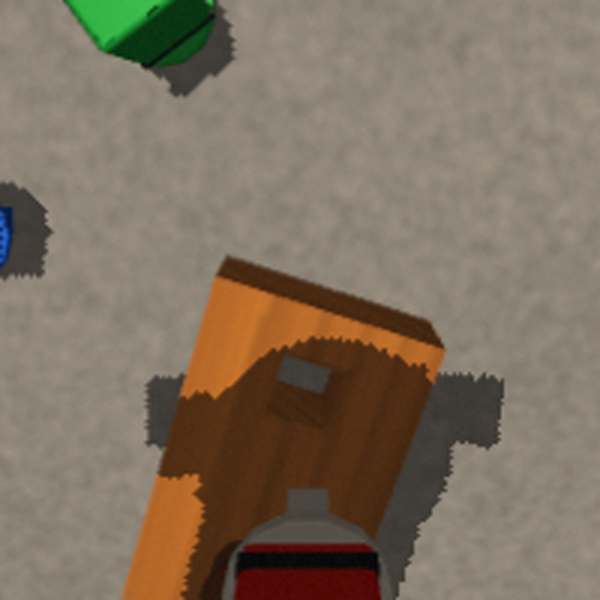

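The key hangs straight in the gripper: its bit's end shows at crop x 288–328, y 488, and its hole is empty at crop (300,390). I will turn the tip's edge into its offset in the tool.

```bash
python3 - <<'E'
from h import *
C,im=load("g1"); p=np.array([537.88,152.42,205.47]);R=np.array([[0.737,-0.675,0],[-0.675,-0.737,0.001],[-0.001,-0.001,-1.0]])
print("exp front edge",proj(C,[p+R@[4.5,y,66] for y in(-4.5,0,4.5)]).round(1))
g=lambda q:np.array(q)/3+[179.7,59.7]
X=onz(C,g([(288,488),(308,488),(328,488)]),p[2]-66); print("front edge in tool",((X-p)@R).round(2))
gray=cv2.cvtColor(im,cv2.COLOR_RGB2GRAY)
for y in range(218,232,2): print(y,gray[y,270:296].tolist())
print("col",gray[214:232,282].tolist())
E
```

```text
exp front edge [[274.6 219.8]
 [281.3 219.8]
 [288.  219.9]]
front edge in tool [[ 2.7  -3.74 66.  ]
 [ 2.7   0.75 66.  ]
 [ 2.71  5.25 65.99]]
218 [48, 46, 49, 50, 53, 53, 51, 54, 52, 54, 55, 54, 56, 52, 51, 52, 47, 50, 51, 54, 51, 53, 52, 53, 53, 55]
220 [49, 47, 51, 51, 51, 53, 54, 55, 55, 53, 55, 52, 55, 51, 49, 49, 50, 50, 54, 54, 53, 53, 55, 55, 53, 53]
222 [48, 50, 49, 53, 53, 54, 56, 58, 56, 58, 58, 57, 57, 54, 52, 54, 54, 56, 56, 55, 55, 54, 54, 54, 52, 53]
224 [47, 51, 52, 56, 52, 58, 68, 70, 70, 71, 71, 70, 72, 71, 71, 71, 71, 69, 71, 60, 55, 54, 52, 54, 53, 50]
226 [50, 51, 52, 51, 54, 57, 67, 71, 70, 71, 69, 71, 71, 71, 72, 70, 70, 68, 70, 64, 55, 53, 53, 53, 52, 49]
228 [51, 54, 52, 53, 55, 61, 68, 71, 71, 71, 71, 71, 70, 71, 71, 72, 70, 69, 69, 63, 54, 53, 54, 51, 50, 48]
230 [51, 53, 53, 55, 55, 62, 67, 67, 68, 67, 68, 68, 66, 66, 65, 67, 67, 68, 67, 60, 54, 55, 53, 49, 49, 47]
col [55, 53, 54, 55, 56, 54, 55, 53, 57, 68, 72, 71, 71, 71, 70, 70, 66, 66]
```

>>> send_rows:
  deltas:
    - {"xyz":[0.2,-3.5,0.2],"twist":[0,0,0.1],"gripper":-1}
    - {"xyz":[0.5,-7.5,0.2],"twist":[0,0,0.2],"gripper":-1}
    - {"xyz":[0.8,-11.5,0.2],"twist":[0,0,0.3],"gripper":-1}
    - {"xyz":[1.1,-15.5,0.2],"twist":[0,0,0.4],"gripper":-1}
    - {"xyz":[1.4,-19.5,0.2],"twist":[0,0,0.5],"gripper":-1}
    - {"xyz":[1.7,-23.5,0.2],"twist":[0,0,0.6],"gripper":-1}
    - {"xyz":[2,-27.5,0.2],"twist":[0,0,0.7],"gripper":-1}
    - {"xyz":[2.2,-31.5,0.2],"twist":[0,0,0.8],"gripper":-1}

```text
time: 8.73
tcp_pos: [558.9, -164.3, 204.6]
orientation: [-3.139, -0.1, 0.008]
contact_force: [1.4, 0.5, -1.4]
width: 23.1
grasp_force: 68.9
```

>>> send_rows:
  deltas:
    - {"xyz":[0,-3,0],"twist":[0.004,-0.07,0],"gripper":-1}
    - {"xyz":[0,-5,0],"twist":[0.008,-0.14,0],"gripper":-1}
    - {"xyz":[0,-6,0],"twist":[0.008,-0.14,0],"gripper":-1}
    - {"xyz":[0,-6,0],"twist":[0.008,-0.14,0],"gripper":-1}
    - {"xyz":[0,-6,0],"twist":[0.008,-0.14,0],"gripper":-1}
    - {"xyz":[0,-6,0],"twist":[0.008,-0.14,0],"gripper":-1}

```text
time: 9.23
tcp_pos: [560.2, -221.7, 206.1]
orientation: [-3.128, -0.094, -0.216]
contact_force: [-0.2, 0.6, -0.9]
width: 22.8
grasp_force: 69.0
```

```bash
cat >> h.py <<'E'
SC=np.array([571.3,-222,105.2]); N=np.array([-.1395,-.0078,.9902]); VX=np.array([.9887,.0554,.1398]); VY=np.cross(N,VX)
RT=np.c_[VX,-VY,-N]; TIP=np.array([-1.8,.4,66.])
def rep():
    ps=[];S=[];RR=[]
    p,R,s=tool(); t=p+R@TIP; d=t-SC; e=Ro.from_matrix(RT@R.T).as_rotvec()
    print("t",s["time"],"tcp",p.round(1),"tip rel screw (vise axes)",(np.c_[VX,VY,N].T@d).round(1),"twist to go",e.round(3),"F",np.round(s["contact_force"],1),"M",np.round(s["torque"],2),"w",round(s["width"],1),"q",np.round(s["joint_positions"],2))
    return p,R,s
E
python3 - <<'E'
from h import *
for i in range(4): 
    rep(); C,im=snap("wrist","h%d"%i)
E
```

```text
t 9.2333 tcp [ 560.2 -221.7  206.1] tip rel screw (vise axes) [ 1.2  0.6 35.5] twist to go [-0.    -0.002 -0.004] F [-0.2  0.6 -0.9] M [ 0.01  0.35 -0.02] w 22.8 q [-0.12  0.31 -0.17 -0.03 -0.96  1.77]
t 9.2833 tcp [ 560.5 -221.5  206.4] tip rel screw (vise axes) [ 1.6  0.8 35.7] twist to go [-0.    -0.002 -0.005] F [-0.2  1.  -1.6] M [-0.05  0.36  0.05] w 23.1 q [-0.12  0.31 -0.17 -0.03 -0.96  1.77]
t 9.3333 tcp [ 560.6 -221.4  206.7] tip rel screw (vise axes) [ 1.8  0.9 36. ] twist to go [ 0.    -0.001 -0.005] F [-0.1 -0.1 -2.2] M [ 0.06  0.33 -0.04] w 23.2 q [-0.12  0.31 -0.17 -0.03 -0.96  1.77]
t 9.3833 tcp [ 560.7 -221.4  206.9] tip rel screw (vise axes) [ 1.9  0.8 36.2] twist to go [ 0.    -0.001 -0.005] F [ 0.1 -0.1 -1.6] M [-0.04  0.34  0.03] w 23.5 q [-0.12  0.31 -0.17 -0.03 -0.96  1.77]
```

```bash
python3 - <<'E'
from h import *
C,im=load("h3"); p,R,s=tool(); hsv=cv2.cvtColor(im,cv2.COLOR_RGB2HSV)
cor=np.array([SC+a*17*VX+b*17*VY for a,b in((1,-1),(-1,-1),(-1,1),(1,1))])
print("pred head corners",proj(C,cor).round(1).tolist(),"centre",proj(C,SC).round(1))
print("pred tip front edge",proj(C,[p+R@(TIP+[4.5,y,0]) for y in(-4.5,4.5)]).round(1).tolist())
m=((hsv[...,1]>150)&(hsv[...,0]>=16)&(hsv[...,0]<=28)).astype(np.uint8)
c=max(cv2.findContours(m,0,2)[0],key=cv2.contourArea); print("brass",cv2.boundingRect(c)); print(cv2.approxPolyDP(cv2.convexHull(c),1.5,True).reshape(-1,2).tolist())
x,y,w,h=cv2.boundingRect(c); V=hsv[...,2].astype(int);S=hsv[...,1]
for r in range(y,y+h+16,3): print(r,"".join("#" if m[r,k] else ("d" if V[r,k]<40 else ("s" if S[r,k]<60 else ".")) for k in range(x-4,x+w+4)))
E
```

```text
pred head corners [[305.7, 192.4], [304.4, 233.2], [262.0, 232.9], [261.4, 192.1]] centre [[283.4 213.1]]
pred tip front edge [[275.9, 222.1], [289.3, 222.2]]
brass (461, 300, 99, 120)
[[473, 302], [559, 301], [559, 419], [546, 419], [461, 357]]Traceback (most recent call last):
  File "<stdin>", line 9, in <module>
  File "<stdin>", line 9, in <genexpr>
IndexError: index 560 is out of bounds for axis 1 with size 560
```

```bash
python3 - <<'E'
from h import *
C,im=load("h3"); hsv=cv2.cvtColor(im,cv2.COLOR_RGB2HSV)
V=hsv[...,2].astype(int);S=hsv[...,1];H=hsv[...,0]
print("cols 250-320")
for r in range(178,246,2): print(r,"".join("r" if S[r,k]>150 and (H[r,k]<7 or H[r,k]>175) else "b" if S[r,k]>120 and 90<H[r,k]<120 else "o" if S[r,k]>150 and H[r,k]<15 else "#" if S[r,k]>150 and H[r,k]<28 else ("d" if V[r,k]<35 else ("s" if S[r,k]<60 else ".")) for k in range(250,320)))
E
```

```text
cols 250-320
178 oooooooooooooooobbbbbbbbbbbbbbbbbbbbbbbbbbbbbbbbbbbb.oooooooooooooooo.
180 oooooooooooooooobbbbbbbbbbbbbbbbbbbbbbbbbbbbbbbbbbbb.oooooooooooooooo.
182 oooooooooooooooobbbbbbbbbbbbbbbbbbbbbbbbbbbbbbbbbbbb.oooooooooooooooo.
184 oooooooooooooooo.bbbbbbbbbbbbbbbbbbbbbbbbbbbbbbbbbbb.oooooooooooooooo.
186 oooooooooooooooo.bbbbbbbbbbbbbbbbbbbbbbbbbbbbbbbbbbb.ooooooooooooooo..
188 ooooooooooooo##########################################oooooooooooooo.
190 ooooooooooooo##########################################oooooooooooooo.
192 oooooooooooo############################################ooooooooooooo.
194 oooooooooooo#############################################oooooooooooo.
196 oooooooooooo############################################ooooooooooooo.
198 oooooooooooo############################################ooooooooooooo.
200 oooooooooooo############################################ooooooooooooos
202 oooooooooooo############################################ooooooooooooos
204 oooooooooooo############################################oooooooooooood
206 oooooooooooo#################.###
[... 762 characters left out ...]
###########ooooooooooo.ss
228 ooooooooooooo############..ssssssssssss.################ooooooooooo.ss
230 ooooooooooooo############.sssssssssssss.###############oooooooooooo.ss
232 ooooooooooooo#########.sssssssssssssssssss.############oooooooooooo.ss
234 oooooooooooooooos.sssssssssssssssssssssssssssss.bbboooooooooooooooo.ss
236 oooooooooooooo.ssssssssssssssssssssssssssssssssssssoooooooooooooooo.ss
238 oooooooooooo.sssssssssssssssssssssssssssssssssssssss.oooooooooooooo.ss
240 oooooooooo..ssssssssssssssssssssssssssssssssssssssssss.oooooooooooo.ss
242 ooooooooo..rrrrrrrrrrrrrrrrrrrrrrrrrrrrrrrrrrrrrrrrrrr..ooooooooooo.ss
244 sssssssssdddddddrdrdddddddrrrrrrrrrrrrrrrrrrrrrrrrrrrrssssssssssssssss
```

Head edges and tip edge agree with prediction to about 1 px; the tip is about 1.1 mm off in x and y. I will correct that and go down to just above the mouth.

>>> send_rows:
  deltas:
    - {"xyz":[-0.1,-0.12,0],"twist":[0,0,0.004],"gripper":-1}
    - {"xyz":[0,-0.11,-1],"twist":[0,0,0.004],"gripper":-1}
    - {"xyz":[0.14,-0.1,-2],"twist":[0,0,0.004],"gripper":-1}
    - {"xyz":[0.28,-0.09,-2.7],"twist":[0,0,0.004],"gripper":-1}
    - {"xyz":[0.36,-0.09,-3.25],"twist":[0,0,0.004],"gripper":-1}
    - {"xyz":[0.36,-0.09,-3.25],"twist":[0,0,0.004],"gripper":-1}
    - {"xyz":[0.36,-0.09,-3.25],"twist":[0,0,0.004],"gripper":-1}

```text
time: 10.02
tcp_pos: [563.8, -223.5, 174.1]
orientation: [-3.128, -0.099, -0.218]
contact_force: [1.1, 0.4, -1.1]
width: 23.3
grasp_force: 69.0
```

```bash
python3 - <<'E'
from h import *
rep()
E
```

```text
t 10.0167 tcp [ 563.8 -223.5  174.1] tip rel screw (vise axes) [ 0.2 -1.4  3.3] twist to go [ 0.    -0.001 -0.007] F [ 1.1  0.4 -1.1] M [-0.06  0.36 -0.01] w 23.3 q [-0.12  0.34 -0.21 -0.03 -0.89  1.78]
```

>>> send_rows:
  deltas:
    - {"xyz":[0.02,0,-0.15],"twist":[0,0,0],"gripper":-1}
    - {"xyz":[0.04,0,-0.3],"twist":[0,0,0],"gripper":-1}
    - {"xyz":[0.06,0,-0.45],"twist":[0,0,0],"gripper":-1}
    - {"xyz":[0.08,0,-0.6],"twist":[0,0,0],"gripper":-1}
    - {"xyz":[0.08,0,-0.6],"twist":[0,0,0],"gripper":-1}
    - {"xyz":[0.08,0,-0.6],"twist":[0,0,0],"gripper":-1}

```text
time: 10.52
tcp_pos: [564.7, -223.3, 168.7]
orientation: [-3.128, -0.099, -0.22]
contact_force: [0.1, 0.0, -1.5]
width: 23.2
grasp_force: 69.2
```

```bash
python3 - <<'E'
from h import *
rep()
E
```

```text
t 10.5167 tcp [ 564.7 -223.3  168.7] tip rel screw (vise axes) [ 0.5 -1.3 -2.1] twist to go [ 0.     0.    -0.007] F [ 0.1  0.  -1.5] M [0.16 0.27 0.02] w 23.2 q [-0.12  0.35 -0.21 -0.03 -0.87  1.78]
```

>>> send_rows:
  deltas:
    - {"xyz":[0.01,0.03,-0.1],"twist":[0,0,0],"gripper":-1}
    - {"xyz":[0.02,0.05,-0.2],"twist":[0,0,0],"gripper":-1}
    - {"xyz":[0.04,0.05,-0.3],"twist":[0,0,0],"gripper":-1}
    - {"xyz":[0.06,0.05,-0.4],"twist":[0,0,0],"gripper":-1}
    - {"xyz":[0.06,0.05,-0.4],"twist":[0,0,0],"gripper":-1}
    - {"xyz":[0.06,0.05,-0.4],"twist":[0,0,0],"gripper":-1}

```text
time: 11.02
tcp_pos: [565.3, -223.0, 164.7]
orientation: [-3.128, -0.099, -0.219]
contact_force: [-0.0, 0.2, -1.9]
width: 23.4
grasp_force: 69.1
```

```bash
python3 - <<'E'
from h import *
rep()
E
```

```text
t 11.0167 tcp [ 565.3 -223.   164.7] tip rel screw (vise axes) [ 0.5 -1.  -6.3] twist to go [ 0.    -0.    -0.007] F [-0.   0.2 -1.9] M [-0.04  0.34  0.01] w 23.4 q [-0.12  0.35 -0.22 -0.03 -0.87  1.78]
```

>>> send_rows:
  deltas:
    - {"xyz":[0.02,0,-0.12],"twist":[0,0,0],"gripper":-1}
    - {"xyz":[0.03,0,-0.24],"twist":[0,0,0],"gripper":-1}
    - {"xyz":[0.05,0,-0.36],"twist":[0,0,0],"gripper":-1}
    - {"xyz":[0.07,0,-0.48],"twist":[0,0,0],"gripper":-1}
    - {"xyz":[0.08,0,-0.56],"twist":[0,0,0],"gripper":-1}
    - {"xyz":[0.08,0,-0.56],"twist":[0,0,0],"gripper":-1}
    - {"xyz":[0.08,0,-0.56],"twist":[0,0,0],"gripper":-1}

```text
time: 11.6
tcp_pos: [566.1, -222.9, 159.1]
orientation: [-3.128, -0.099, -0.219]
contact_force: [-0.4, 0.5, -1.9]
width: 23.2
grasp_force: 69.1
```

```bash
python3 - <<'E'
from h import *
rep()
E
```

```text
t 11.6 tcp [ 566.1 -222.9  159.1] tip rel screw (vise axes) [  0.5  -1.  -11.9] twist to go [ 0.    -0.    -0.007] F [-0.4  0.5 -1.9] M [-0.02  0.29 -0.  ] w 23.2 q [-0.12  0.36 -0.22 -0.03 -0.85  1.78]
```

>>> send_rows:
  deltas:
    - {"xyz":[0.01,0,-0.05],"twist":[0,0,0],"gripper":-1}
    - {"xyz":[0.015,0,-0.1],"twist":[0,0,0],"gripper":-1}
    - {"xyz":[0.02,0,-0.15],"twist":[0,0,0],"gripper":-1}
    - {"xyz":[0.02,0,-0.15],"twist":[0,0,0],"gripper":-1}
    - {"xyz":[0.02,0,-0.15],"twist":[0,0,0],"gripper":-1}

```text
time: 12.02
tcp_pos: [566.4, -223.0, 158.0]
orientation: [-3.128, -0.099, -0.22]
contact_force: [-1.7, 0.8, 0.6]
width: 23.3
grasp_force: 69.1
```

```bash
python3 - <<'E'
from h import *
rep()
E
```

```text
t 12.0167 tcp [ 566.4 -223.   158. ] tip rel screw (vise axes) [  0.7  -1.1 -13. ] twist to go [ 0.     0.    -0.007] F [-1.7  0.8  0.6] M [0.04 0.51 0.02] w 23.3 q [-0.12  0.36 -0.22 -0.03 -0.85  1.78]
```

>>> send_rows:
  deltas:
    - {"xyz":[-0.02,0.02,0],"twist":[0,0,0],"gripper":-1}
    - {"xyz":[-0.04,0.04,0],"twist":[0,0,0],"gripper":-1}
    - {"xyz":[-0.04,0.04,-0.05],"twist":[0,0,0],"gripper":-1}
    - {"xyz":[-0.03,0.04,-0.1],"twist":[0,0,0],"gripper":-1}
    - {"xyz":[-0.03,0.04,-0.1],"twist":[0,0,0],"gripper":-1}
    - {"xyz":[-0.03,0.04,-0.1],"twist":[0,0,0],"gripper":-1}

```text
time: 12.52
tcp_pos: [566.3, -222.8, 157.1]
orientation: [-3.129, -0.099, -0.221]
contact_force: [-0.9, -1.7, 1.9]
width: 23.1
grasp_force: 69.4
```

```bash
python3 - <<'E'
from h import *
rep()
E
```

```text
t 12.5167 tcp [ 566.3 -222.8  157.1] tip rel screw (vise axes) [  0.5  -0.9 -13.9] twist to go [ 0.001  0.001 -0.007] F [-0.9 -1.7  1.9] M [-0.39  0.37 -0.04] w 23.1 q [-0.12  0.36 -0.22 -0.03 -0.85  1.78]
```

```bash
cat >> h.py <<'E'
def turn(phis,R0,sink,ab=(-1.9,.4)):
    L=np.array([ab[0],ab[1],0.])
    for f,k in zip(phis,sink):
        Q=Ro.from_rotvec(-f*N).as_matrix(); d=-(Q@R0@L-R0@L)-k*N
        print("phi",f,"xyz cm",(d/10).round(3).tolist(),"twist",(-f*N).round(3).tolist())
E
python3 - <<'E'
from h import *
for a in(0,.6,1.2):
    turn([.1,.2,.3,.4,.5,.6],Ro.from_rotvec(-a*N).as_matrix()@RT,[max(0,1.27*(f+min(a-.2,0))) for f in(.1,.2,.3,.4,.5,.6)])
E
```

```text
phi 0.1 xyz cm [0.004, -0.019, 0.0] twist [0.014, 0.001, -0.099]
phi 0.2 xyz cm [0.006, -0.038, 0.001] twist [0.028, 0.002, -0.198]
phi 0.3 xyz cm [0.008, -0.058, -0.012] twist [0.042, 0.002, -0.297]
phi 0.4 xyz cm [0.008, -0.077, -0.025] twist [0.056, 0.003, -0.396]
phi 0.5 xyz cm [0.007, -0.096, -0.038] twist [0.07, 0.004, -0.495]
phi 0.6 xyz cm [0.003, -0.114, -0.052] twist [0.084, 0.005, -0.594]
phi 0.1 xyz cm [-0.005, -0.018, -0.014] twist [0.014, 0.001, -0.099]
phi 0.2 xyz cm [-0.013, -0.035, -0.028] twist [0.028, 0.002, -0.198]
phi 0.3 xyz cm [-0.022, -0.051, -0.042] twist [0.042, 0.002, -0.297]
phi 0.4 xyz cm [-0.032, -0.066, -0.056] twist [0.056, 0.003, -0.396]
phi 0.5 xyz cm [-0.044, -0.079, -0.071] twist [0.07, 0.004, -0.495]
phi 0.6 xyz cm [-0.057, -0.092, -0.086] twist [0.084, 0.005, -0.594]
phi 0.1 xyz cm [-0.014, -0.011, -0.015] twist [0.014, 0.001, -0.099]
phi 0.2 xyz cm [-0.029, -0.02, -0.03] twist [0.028, 0.002, -0.198]
phi 0.3 xyz cm [-0.046, -0.027, -0.045] twist [0.042, 0.002, -0.297]
phi 0.4 xyz cm [-0.062, -0.032, -0.06] twist [0.056, 0.003, -0.396]
phi 0.5 xyz cm [-0.079, -0.035, -0.076] twist [0.07, 0.004, -0.495]
phi 0.6 xyz cm [-0.097, -0.037, -0.091] twist [0.084, 0.005, -0.594]
```

>>> send_rows:
  deltas:
    - {"xyz":[0,-0.03,0],"twist":[0,0,0],"gripper":-1}
    - {"xyz":[0,-0.03,-0.05],"twist":[0,0,-0.007],"gripper":-1}
    - {"xyz":[0,-0.03,-0.05],"twist":[0,0,-0.007],"gripper":-1}
    - {"xyz":[0,-0.03,-0.05],"twist":[0,0,-0.007],"gripper":-1}

```text
time: 12.85
tcp_pos: [566.3, -222.8, 156.5]
orientation: [-3.129, -0.088, -0.221]
contact_force: [-0.3, 0.4, 3.6]
width: 23.6
grasp_force: 69.6
```

```bash
python3 - <<'E'
from h import *
rep()
E
```

```text
t 12.85 tcp [ 566.3 -222.8  156.5] tip rel screw (vise axes) [  0.4  -1.  -14.5] twist to go [ 0.     0.001 -0.   ] F [-0.3  0.4  3.6] M [-0.07  0.33  0.05] w 23.6 q [-0.12  0.36 -0.23 -0.03 -0.85  1.77]
```

Bottom felt: the force rises at about the pad's spring rate, with 5.5 N on the bit and almost no side load. Now I will turn.

>>> send_rows:
  deltas:
    - {"xyz":[0.004,-0.02,0],"twist":[0.014,0.001,-0.099],"gripper":-1}
    - {"xyz":[0.006,-0.04,0],"twist":[0.028,0.002,-0.198],"gripper":-1}
    - {"xyz":[0.008,-0.06,-0.012],"twist":[0.042,0.002,-0.297],"gripper":-1}
    - {"xyz":[0.008,-0.077,-0.025],"twist":[0.056,0.003,-0.396],"gripper":-1}
    - {"xyz":[0.007,-0.096,-0.038],"twist":[0.07,0.004,-0.495],"gripper":-1}
    - {"xyz":[0.003,-0.114,-0.052],"twist":[0.084,0.005,-0.594],"gripper":-1}
    - {"xyz":[0.003,-0.114,-0.052],"twist":[0.084,0.005,-0.594],"gripper":-1}

```text
time: 13.43
tcp_pos: [566.2, -223.6, 155.9]
orientation: [-2.975, 0.832, -0.205]
contact_force: [-0.8, 1.4, 4.2]
width: 23.3
grasp_force: 69.8
```

```bash
python3 - <<'E'
from h import *
p,R,s=rep(); print("turned",Ro.from_matrix(R@RT.T).as_rotvec().round(3), "axial moment", np.dot(s["torque"],N).round(3))
E
```

```text
t 13.4333 tcp [ 566.2 -223.6  155.9] tip rel screw (vise axes) [  0.2  -0.6 -15.1] twist to go [-0.085 -0.005  0.595] F [-0.8  1.4  4.2] M [0.6  0.38 0.09] w 23.3 q [-0.12  0.36 -0.22 -0.03 -0.85  1.17]
turned [ 0.085  0.005 -0.595] axial moment 0.004
```

>>> send_rows:
  deltas:
    - {"xyz":[-0.005,0.0,-0.01],"twist":[0.014,0.001,-0.099],"gripper":-1}
    - {"xyz":[-0.013,-0.01,-0.02],"twist":[0.028,0.002,-0.198],"gripper":-1}
    - {"xyz":[-0.022,-0.025,-0.03],"twist":[0.042,0.002,-0.297],"gripper":-1}
    - {"xyz":[-0.032,-0.04,-0.045],"twist":[0.056,0.003,-0.396],"gripper":-1}
    - {"xyz":[-0.044,-0.055,-0.06],"twist":[0.07,0.004,-0.495],"gripper":-1}
    - {"xyz":[-0.057,-0.065,-0.075],"twist":[0.084,0.005,-0.594],"gripper":-1}
    - {"xyz":[-0.057,-0.065,-0.075],"twist":[0.084,0.005,-0.594],"gripper":-1}

```text
time: 14.02
tcp_pos: [565.6, -224.4, 155.1]
orientation: [-2.569, 1.651, -0.173]
contact_force: [-1.0, 1.4, 3.9]
width: 22.9
grasp_force: 69.8
```

```bash
python3 - <<'E'
from h import *
p,R,s=rep(); print("turned",Ro.from_matrix(R@RT.T).as_rotvec().round(3), "axial moment", np.dot(s["torque"],N).round(3))
E
```

```text
t 14.0167 tcp [ 565.6 -224.4  155.1] tip rel screw (vise axes) [  0.2  -0.5 -15.8] twist to go [-0.168 -0.01   1.187] F [-1.   1.4  3.9] M [0.46 0.33 0.1 ] w 22.9 q [-0.13  0.36 -0.23 -0.03 -0.84  0.57]
turned [ 0.168  0.01  -1.187] axial moment 0.037
```

>>> send_rows:
  deltas:
    - {"xyz":[-0.014,0.0,-0.012],"twist":[0.014,0.001,-0.099],"gripper":-1}
    - {"xyz":[-0.029,-0.005,-0.025],"twist":[0.028,0.002,-0.198],"gripper":-1}
    - {"xyz":[-0.046,-0.01,-0.04],"twist":[0.042,0.002,-0.297],"gripper":-1}
    - {"xyz":[-0.062,-0.012,-0.055],"twist":[0.056,0.003,-0.396],"gripper":-1}
    - {"xyz":[-0.079,-0.015,-0.07],"twist":[0.07,0.004,-0.495],"gripper":-1}
    - {"xyz":[-0.093,-0.017,-0.085],"twist":[0.082,0.005,-0.575],"gripper":-1}
    - {"xyz":[-0.093,-0.017,-0.085],"twist":[0.082,0.005,-0.575],"gripper":-1}

```text
time: 14.6
tcp_pos: [564.8, -224.7, 154.3]
orientation: [-1.973, 2.295, -0.128]
contact_force: [-0.1, 0.6, 3.2]
width: 23.3
grasp_force: 69.7
```

```bash
python3 - <<'E'
from h import *
p,R,s=rep(); print("turned",Ro.from_matrix(R@RT.T).as_rotvec().round(3), "axial moment", np.dot(s["torque"],N).round(3))
C,im=snap("wrist","t1"); hsv=cv2.cvtColor(im,cv2.COLOR_RGB2HSV)
V=hsv[...,2].astype(int);S=hsv[...,1];H=hsv[...,0]
c=proj(C,SC-2*N)[0].astype(int); print(c)
x0=c[0]-45
for r in range(c[1]-46,c[1]+44,2): print(r,"".join("r" if S[r,k]>150 and (H[r,k]<7 or H[r,k]>175) else "b" if S[r,k]>120 and 90<H[r,k]<120 else "o" if S[r,k]>150 and H[r,k]<15 else "#" if S[r,k]>150 and H[r,k]<28 else ("d" if V[r,k]<35 else ("s" if S[r,k]<60 else ".")) for k in range(x0,x0+90)))
for a in(0,.1,-.1):
    Q=Ro.from_rotvec(a*N).as_matrix(); print("pred corners rot",a,(proj(C,[SC-2*N+Q@(i*17*VX+j*17*VY) for i,j in((1,-1),(-1,-1),(-1,1),(1,1))])-[x0,0]).round(1).tolist())
E
```

```text
t 14.6 tcp [ 564.8 -224.7  154.3] tip rel screw (vise axes) [  0.3  -0.3 -16.5] twist to go [-0.25  -0.015  1.76 ] F [-0.1  0.6  3.2] M [0.33 0.26 0.08] w 23.3 q [-0.13  0.36 -0.23 -0.04 -0.84 -0.  ]
turned [ 0.25   0.015 -1.76 ] axial moment 0.033
[281 238]
192 .ooooooooooooooooooooooooooooooooooooooooooooooooooooooooooooooooooooooooooooooooooooooooo
194 oooooooooooooooooooooooooooooooooooooooooooooooooooooooooooooooooooooooooooooooooooooooooo
196 ooooooooooooooooooooooooooooooooooooooooooooooooooooooooooooooooooooooooooooooooooooooo..s
198 ooooooooooooooooooooooooooooooooooooooooooooooooooooooooooooooooooooooooooooo..s.bbbbbbbbb
200 ooooooooooooooooooooooooooooooooooooooooooooooooooooooooooooo#####o..s.bbbbbbbbbbbbbbbbbbb
202 ooooooooooooooooooooooooooooooooooooooooooooooooooooo#############.bbbbbbbbbbbbbbbbbbbbbbb
204 oooooooooooooooooooooooooooooooooooooooooooo######################.bbbbbbbbbbbbbbbbbbbbbbb
206 oooooooooooooooooooooooooooooooooooo###############################.bbbbbbbbbbbbbbbbbbbbbb
208 ooooooooooooooooooooooooooo########################################.bbbbbbbbb
[... 2978 characters left out ...]
ssdddrrrrrrrrrrrrrrrrrrrrrrrrrrrrrrrrrrrrrrrrrrrrrrrrrrrrrdddssssssssssssdd
274 ddddssssssssssssddddrrrrrrrrrrrrrrrrrrrrrrrrrrrrrrrrrrrrrrrrrrrrrrrrrrrrrdddsssssssssssssd
276 dddsssssssssssssdddrrrrrrrrrrrrrrrrrrrrrrrrrrrrrrrrrrrrrrrrrrrrrrrrrrrrrrddddssssssssssssd
278 dddsssssssssssssdddrrrrrrrrrrrrrrrrrrrrrrrrrrrrrrrrrrrrrrrrrrrrrrrrrrrrrrddddsssssssssssss
280 ddsssssssssssssddddrrrrrrrrrrrrrrrrrrrrrrrrrrrrrrrrrrrrrrrrrrrrrrrrrrrrrrrdddsssssssssssss
pred corners rot 0 [[13.6, 218.8], [67.0, 208.3], [76.6, 256.6], [25.8, 266.0]]
pred corners rot 0.1 [[11.8, 221.9], [63.7, 206.4], [78.5, 253.7], [28.9, 267.7]]
pred corners rot -0.1 [[15.8, 215.9], [70.1, 210.5], [74.3, 259.3], [22.8, 264.1]]
```

```bash
cat >> h.py <<'E'
def rot(f,sink=2):
    C,im=load(f); hsv=cv2.cvtColor(im,cv2.COLOR_RGB2HSV); H,S=hsv[...,0],hsv[...,1]
    m=(S>150)&(H>=16)&(H<28); x0=int(proj(C,SC-2*N)[0][0])-45; out=[]
    for side,(r0,r1) in (("R",(216,246)),("L",(222,238))):
        rows=np.arange(r0,r1); xs=np.array([(lambda k:(k.max()+.5 if side=="R" else k.min()-.5))(np.where(m[r,x0:x0+90])[0]) for r in rows])+x0
        a=np.polyfit(rows,xs,1); px=np.c_[np.polyval(a,rows[[0,-1]]),rows[[0,-1]]]
        o,v=ray(C,px); c=SC-sink*N; Q=o+v*(((c-o)@N)/(v@N))[:,None]; d=(Q[1]-Q[0]); out.append(float(np.arctan2(d@-VX,d@VY)))
    return np.round(out,3)
E
python3 - <<'E'
from h import *
print("edge angle about N from vise y, both edges",rot("t1"))
E
```

```text
edge angle about N from vise y, both edges [0.041 0.038]
```

>>> send_rows:
  deltas:
    - {"xyz":[-0.005,0,-0.004],"twist":[0.004,0,-0.03],"gripper":-1}
    - {"xyz":[-0.009,0,-0.007],"twist":[0.008,0,-0.055],"gripper":-1}
    - {"xyz":[-0.009,0,-0.007],"twist":[0.008,0,-0.055],"gripper":-1}
    - {"xyz":[-0.009,0,-0.007],"twist":[0.008,0,-0.055],"gripper":-1}

```text
time: 14.98
tcp_pos: [564.6, -224.8, 154.1]
orientation: [-1.906, 2.347, -0.123]
contact_force: [0.1, 0.9, 4.1]
width: 23.7
grasp_force: 69.7
```

```bash
python3 - <<'E'
from h import *
rep(); snap("wrist","t2"); print(rot("t2"))
turn([-.1,-.2],Ro.from_rotvec(-1.81*N).as_matrix()@RT,[0,0])
E
```

```text
t 14.9833 tcp [ 564.6 -224.8  154.1] tip rel screw (vise axes) [  0.2  -0.4 -16.6] twist to go [-0.258 -0.016  1.815] F [0.1 0.9 4.1] M [0.47 0.21 0.13] w 23.7 q [-0.13  0.36 -0.23 -0.04 -0.84 -0.06]
[-0.012 -0.01 ]
phi -0.1 xyz cm [0.019, 0.001, 0.003] twist [-0.014, -0.001, 0.099]
phi -0.2 xyz cm [0.038, 0.005, 0.005] twist [-0.028, -0.002, 0.198]
```

The screw's edges now show a full quarter turn, about 1.58 rad. I will ease the play and draw the key straight out.

>>> send_rows:
  deltas:
    - {"xyz":[-0.02,0,0.15],"twist":[0,0,0],"gripper":-1}
    - {"xyz":[0,0,0.15],"twist":[-0.014,-0.001,0.099],"gripper":-1}
    - {"xyz":[0.018,0.003,0.15],"twist":[-0.026,-0.002,0.185],"gripper":-1}
    - {"xyz":[-0.03,0,0.5],"twist":[-0.026,-0.002,0.185],"gripper":-1}
    - {"xyz":[-0.1,0,1],"twist":[-0.026,-0.002,0.185],"gripper":-1}
    - {"xyz":[-0.2,-0.01,1.7],"twist":[-0.026,-0.002,0.185],"gripper":-1}
    - {"xyz":[-0.34,-0.02,2.7],"twist":[-0.026,-0.002,0.185],"gripper":-1}
    - {"xyz":[-0.5,-0.03,3.8],"twist":[-0.026,-0.002,0.185],"gripper":-1}

```text
time: 15.7
tcp_pos: [558.2, -225.1, 192.2]
orientation: [-2.12, 2.169, -0.134]
contact_force: [-0.5, 0.2, -2.4]
width: 23.3
grasp_force: 69.0
```

```bash
python3 - <<'E'
from h import *
p,R,s=rep(); snap("wrist","t3")
print(s["grasp_force"])
C,im=load("t3"); hsv=cv2.cvtColor(im,cv2.COLOR_RGB2HSV)
V=hsv[...,2].astype(int);S=hsv[...,1];H=hsv[...,0]
c=proj(C,SC-2*N)[0].astype(int); x0=c[0]-45
for r in range(c[1]-30,c[1]+36,3): print(r,"".join("r" if S[r,k]>150 and (H[r,k]<7 or H[r,k]>175) else "b" if S[r,k]>120 and 90<H[r,k]<120 else "o" if S[r,k]>150 and H[r,k]<15 else "#" if S[r,k]>150 and H[r,k]<28 else ("d" if V[r,k]<35 else ("s" if S[r,k]<60 else ".")) for k in range(x0,x0+90)))
print((proj(C,[SC-2*N+(i*17*VX+j*17*VY) for i,j in((1,-1),(-1,-1),(-1,1),(1,1))])-[x0,0]).round(1).tolist())
# upright: twist back and turn to stand
Rt=np.array([[0.738,-0.675,0],[-0.675,-0.738,0],[0,0,-1.]])
z=R[:,2]; print("untilt twist",np.cross(z,[0,0,-1]).round(3),"tool x yaw",np.degrees(np.arctan2(R[1,0],R[0,0])))
E
```

```text
t 15.7 tcp [ 558.2 -225.1  192.2] tip rel screw (vise axes) [-1.4 -0.3 22. ] twist to go [-0.23  -0.017  1.634] F [-0.5  0.2 -2.4] M [-0.07  0.33  0.02] w 23.3 q [-0.13  0.32 -0.19 -0.04 -0.93  0.12]
69.04061436653137
187 oooooooooooooooooooooooooooooooooooooooooooooooooooooooooooooooooooooooooooooooooooooooooo
190 ooooooooooooooooooooooooooooooooooooooooo#########################.bbbbbbbbbbbbbbbbbbbb.oo
193 oooooooooo..........s.#############################################.bbbbbbbbbbbbbbbbbbbboo
196 o.bbbbbbbbbbbbbbbbbbbs##############################################bbbbbbbbbbbbbbbbbbbboo
199 oobbbbbbbbbbbbbbbbbbb##############################################.bbbbbbbbbbbbbbbbbbbb.o
202 .o.bbbbbbbbbbbbbbbbbb.##############################################.bbbbbbbbbbbbbbbbbbb.o
205 so.bbbbbbbbbbbbbbbbbb.##############################################.bbbbbbbbbbbbbbbbbbbso
208 s.o.bbbbbbbbbbbbbbbbbb##############################################.bbbbbbbbbbbbbbbbbbbso
211 s.o.bbbbbbbbbbbbbbbbbb.#################dddddddddddd################sbbbbbbbbbbbbbbbbbbb.o
214 ssoobbbbbbbbbbbbbbbbbbs
[... 634 characters left out ...]
ooo
235 sssssooooooooooooooooooo########.sssssssssssssssssssssssssssssss..###ooooooooooooooooooooo
238 sssss.ooooooooooooooooooo####.ssssssssssssssssssssssssssssssssssssssoooooooooooooooooooooo
241 sssss.oooooooooooooooooooo.s..rrrrrrrrrrrrrrrrrrrrrrrrrrrrrrrrrrrrrr.ss..s.sssssssssssssss
244 ssssssooooooooooooooooo..sdddddrddddddddrddddddddddddrdddrddddddddddddddssssssssssssssssss
247 sssssssssssssssssssssssssddddddddddddddbddddddddddddddddddddddddddddddddssssssssssssssssss
250 sssssssssssssssssssssssssdrrrrrrrrrrrrrrrrrrrrrrrrrrrrrrrrrrrrrrrrrrrrrdssssssssssssssssss
[[20.4, 197.3], [66.7, 193.8], [69.3, 236.4], [25.0, 239.6]]
untilt twist [-0.01   0.137  0.   ] tool x yaw -91.27414699985614
```

>>> send_rows:
  deltas:
    - {"xyz":[-0.1,1,1],"twist":[-0.005,0.07,0],"gripper":-1}
    - {"xyz":[-0.3,4.5,1.5],"twist":[-0.01,0.137,0],"gripper":-1}
    - {"xyz":[-0.6,8.5,1.5],"twist":[-0.01,0.137,0],"gripper":-1}
    - {"xyz":[-0.9,12.5,1.5],"twist":[-0.01,0.137,0],"gripper":-1}
    - {"xyz":[-1.2,16.5,1.5],"twist":[-0.01,0.137,0],"gripper":-1}
    - {"xyz":[-1.5,20.5,1.5],"twist":[-0.01,0.137,0],"gripper":-1}
    - {"xyz":[-1.8,24.5,1.5],"twist":[-0.01,0.137,0],"gripper":-1}
    - {"xyz":[-1.96,28.5,1.5],"twist":[-0.01,0.137,0],"gripper":-1}

```text
time: 16.42
tcp_pos: [538.9, 61.5, 207.9]
orientation: [-2.194, 2.245, -0.004]
contact_force: [1.2, -0.5, -3.0]
width: 23.2
grasp_force: 69.5
```

>>> send_rows:
  deltas:
    - {"xyz":[0,2.5,0],"twist":[0,0,0.12],"gripper":-1}
    - {"xyz":[0,5,0],"twist":[0,0,0.24],"gripper":-1}
    - {"xyz":[0,7.5,0],"twist":[0,0,0.36],"gripper":-1}
    - {"xyz":[0,9.3,0],"twist":[0,0,0.48],"gripper":-1}
    - {"xyz":[0,9.3,0],"twist":[0,0,0.6],"gripper":-1}
    - {"xyz":[0,9.3,0],"twist":[0,0,0.72],"gripper":-1}
    - {"xyz":[0,9.3,0],"twist":[0,0,0.85],"gripper":-1}
    - {"xyz":[0,9.3,0],"twist":[0,0,0.85],"gripper":-1}

```text
time: 17.08
tcp_pos: [539.6, 152.9, 207.5]
orientation: [-2.925, 1.136, -0.002]
contact_force: [0.1, 0.2, -2.1]
width: 23.3
grasp_force: 69.4
```

```bash
python3 - <<'E'
from h import *
C,im=snap("wrist","s1"); C,im=snap("wrist","s2"); p,R,s=tool(); print(s["time"],p.round(1),R.round(3).tolist(),s["grasp_force"],np.round(s["contact_force"],1)); g=cv2.cvtColor(im,cv2.COLOR_RGB2GRAY)
t=p+R@[-1.9,.4,66]; print("tip",t.round(1)); print("pred tip front edge",proj(C,[p+R@[-1.9+4.5,.4+y,66] for y in(-4.5,4.5)]).round(1).tolist())
h=[536.9,153.6,46]; c,s_=np.cos(.51),np.sin(.51)
print("pred hole corners",proj(C,[[h[0]+10*(a*c-b*s_),h[1]+10*(a*s_+b*c),46] for a,b in((1,1),(1,-1),(-1,-1),(-1,1))]).round(1).tolist())
hsv=cv2.cvtColor(im,cv2.COLOR_RGB2HSV);S=hsv[...,1];H=hsv[...,0]
for r in range(168,236,2): print(r,"".join("r" if S[r,k]>150 and H[r,k]<6 else "o" if S[r,k]>150 and g[r,k]>75 else "." if S[r,k]>150 and g[r,k]>47 else "+" if S[r,k]>150 else "s" for k in range(240,320)))
E
```

```text
17.1833 [539.7 152.7 207.4] [[0.734, -0.679, 0.002], [-0.679, -0.734, 0.003], [-0.0, -0.004, -1.0]] 69.35892462730408 [ 0.4  0.1 -1.2]
tip [538.2 153.9 141.4]
pred tip front edge [[275.1, 222.3], [288.5, 222.3]]
pred hole corners [[270.0, 197.7], [276.4, 178.4], [296.5, 184.8], [289.8, 203.9]]
168 ssssssssssooooooooooooooooooooooooooooooooooooooooooooooooooooo..+..+....+++++++
170 sssssssssoooooooooooooooooooooooooooooooooooooooooooooooooooooooooooo...+...++++
172 ssssssssooooooooooooooooooooooooooooooooooooooo........ooooooooooooooooooooo.+++
174 ssssssssoooooooooooooooooooooooooooo.oo.......................oooooooooooooooooo
176 sssssssoooooooooooooooooooooooooo.............+....................ooooooooooooo
178 sssssssoooooooooooooooooooo..o.....+....................................oooooooo
180 ssssssoooooooooooooooooooo.........+sssssss++++.............................oooo
182 ssssssoooooooooooooooooo..........+sssssssssssss................................
184 ssssoooooooooooooooooo....+......+.sssssssssssssssss+++++.+.....................
186 ssssoooooooooooooooo..............ss
[... 1384 characters left out ...]
............++.sssss
220 ooooooo................................................................+++ssssss
222 ooooooo........................+......................................+++sssssss
224 oooooo..........................+...ssssssssssssss....................++ssssssss
226 ooooooooo.....................+.....ssssssssssssss...................++.ssssssss
228 ooooooooo.......+...........++++...sssssssssssssss.................++++sssssssss
230 oooooooooo......+..................sssssssssssssss..................++ssssssssss
232 oooooooooo.....................ssssssssssssssssssssss............+.++sssssssssss
234 oooooooo...................sssssssssssssssssssssssssssssss........++.sssssssssss
```

Hole and tip are where predicted, within about 1 px. I will go down and feel the collar seat.

>>> send_rows:
  deltas:
    - {"xyz":[-0.1,0,-3],"twist":[0,0,0],"gripper":-1}
    - {"xyz":[-0.1,0,-6.5],"twist":[0,0,0],"gripper":-1}
    - {"xyz":[-0.1,0,-9],"twist":[0,0,0],"gripper":-1}
    - {"xyz":[-0.1,0,-11],"twist":[0,0,0],"gripper":-1}
    - {"xyz":[-0.1,0,-12.4],"twist":[0,0,0],"gripper":-1}
    - {"xyz":[-0.1,0,-13.1],"twist":[0,0,0],"gripper":-1}
    - {"xyz":[-0.1,0,-13.1],"twist":[0,0,0],"gripper":-1}
    - {"xyz":[-0.1,0,-13.1],"twist":[0,0,0],"gripper":-1}

```text
time: 17.85
tcp_pos: [539.4, 153.0, 76.6]
orientation: [-2.923, 1.141, -0.003]
contact_force: [0.9, 0.4, -0.4]
width: 23.3
grasp_force: 69.4
```

>>> send_rows:
  deltas:
    - {"xyz":[0,0,-0.1],"twist":[0,0,0],"gripper":-1}
    - {"xyz":[0,0,-0.2],"twist":[0,0,0],"gripper":-1}
    - {"xyz":[0,0,-0.3],"twist":[0,0,0],"gripper":-1}
    - {"xyz":[0,0,-0.3],"twist":[0,0,0],"gripper":-1}

```text
time: 18.18
tcp_pos: [539.0, 153.0, 73.5]
orientation: [-2.923, 1.139, -0.003]
contact_force: [-0.1, -0.7, -1.6]
width: 23.1
grasp_force: 69.4
```

>>> send_rows:
  deltas:
    - {"xyz":[0,0,-0.05],"twist":[0,0,0],"gripper":-1}
    - {"xyz":[0,0,-0.1],"twist":[0,0,0],"gripper":-1}
    - {"xyz":[0,0,-0.15],"twist":[0,0,0],"gripper":-1}
    - {"xyz":[0,0,-0.15],"twist":[0,0,0],"gripper":-1}

```text
time: 18.52
tcp_pos: [539.0, 153.0, 72.1]
orientation: [-2.924, 1.139, -0.002]
contact_force: [-2.5, 0.1, 3.3]
width: 23.0
grasp_force: 70.1
```

>>> send_rows:
  deltas:
    - {"xyz":[0,0,0],"twist":[0,0,0],"gripper":-0.3}
    - {"xyz":[0,0,0],"twist":[0,0,0],"gripper":0}
    - {"xyz":[0,0,0],"twist":[0,0,0],"gripper":0.3}
    - {"xyz":[0,0,0],"twist":[0,0,0],"gripper":0.3}
    - {"xyz":[0,0,0],"twist":[0,0,0],"gripper":0.3}
    - {"xyz":[0,0,0],"twist":[0,0,0],"gripper":0.3}

```text
time: 19.02
tcp_pos: [538.9, 152.9, 71.4]
orientation: [-2.924, 1.139, -0.002]
contact_force: [0.7, -0.4, 0.6]
width: 55.6
grasp_force: 0.0
```

>>> send_rows:
  deltas:
    - {"xyz":[0,0,1],"twist":[0,0,0],"gripper":0.3}
    - {"xyz":[0,0,3],"twist":[0,0,0],"gripper":0.3}
    - {"xyz":[0,0,6],"twist":[0,0,0],"gripper":0.3}
    - {"xyz":[0,0,9.5],"twist":[0,0,0],"gripper":0.3}
    - {"xyz":[0,0,13],"twist":[0,0,0],"gripper":0.3}
    - {"xyz":[0,0,15],"twist":[0,0,0],"gripper":0.3}
    - {"xyz":[0,0,15],"twist":[0,0,0],"gripper":0.3}

```text
time: 19.6
tcp_pos: [541.6, 153.9, 228.4]
orientation: [-2.916, 1.135, -0.016]
contact_force: [1.1, -0.1, -0.4]
width: 55.3
grasp_force: 0.0
```

```bash
python3 - <<'E'
from h import *
C,im=snap("wrist","e1"); p,R,s=tool(); print(s["time"],p.round(1),s["width"],np.round(s["contact_force"],1))
cs=cv2.resize(capture("scene")[170:320,240:400,::-1],(400,375),interpolation=2); w=cv2.resize(im[130:280,200:360,::-1],(400,375),interpolation=2); cv2.imwrite("pics/e.png",np.hstack([w,cs]))
E
```

```text
19.65 [540.1 153.6 225.3] 55.7835317418578 [-0.5 -0.7 -0.4]
```

View pics/e.png

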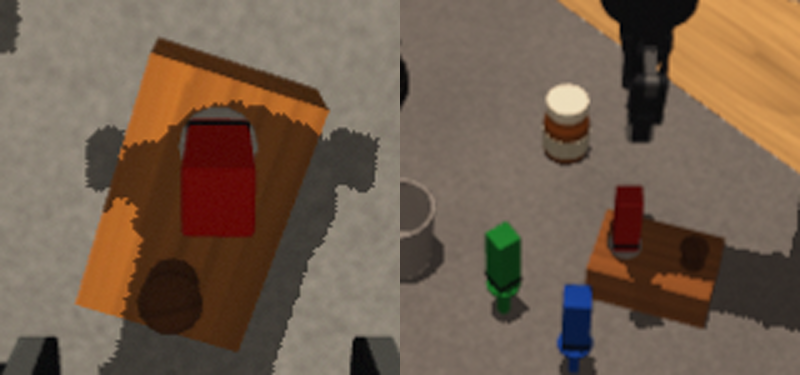

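The key stands upright with its collar flat on the stand at wrist crop (218,150), the burnisher is undisturbed at (170,297), and the gripper is clear.

```bash
python3 -c "
from workcell import close_job; print(close_job())"
```

```text
the job is handed in; nothing more can be done
None
```

The brass screw got its first quarter turn clockwise (about 1.58 rad by camera) with a press of about 6 N, the key is back upright and fully down in its own hole, and the job was handed in at about 20 s of robot time; no verdict was returned.

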